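Grease a hub's bearing seat and press the bearing home

TASK

Charge the grease brush by dipping its tip into the middle of the open tub until it rests lightly on the perforated plate inside, dab the tip on the rubber washer at the bottom of the hub's empty bearing seat, and lay the brush back in the turned-over lid. Then set the larger of the two loose bearings in the seat and press it down until it is flush with the hub's face. Touch only lightly with the brush (a few newtons), and do not tip the tub, shove it along or disturb the smaller bearing.

Things in the scene. Friction and masses are not known exactly. Their poses are not given: they have to be found in the camera images.
- brush_grip (a point): Grease brush, 45 g, 145 mm long: wooden handle 86 x 15 x 12 mm, steel ferrule, round dark bristles 12 mm across. Point: mid-thickness of the handle, 85 mm behind the bristle tip and 60 mm from the tail; grip here across the 15 mm width. x runs along the brush to its tip, z out of the handle's top. It lies in the black lid, tip on the floor, handle on the rim, rising about 7 degrees to the tail.
- brush_tip (a point): The end of the brush's bristles, on its axis (same axes as brush_grip). The bristles do not bend.
- lid: Black turned-over lid, loose, 150 g, the brush's drip tray: a shallow round dish 132 mm across, rim 18 mm high, floor 4 mm thick and about 105 mm across. Origin at the centre of its underside.
- tub: Open grease tub of bare steel, loose, 0.6 kg, round, 88 mm across (93 mm over its bead), 56 mm high. Origin at the centre of its underside, z up.
- tub_rim (a point): Centre of the tub's mouth (82 mm across), level with its rim, z up. Inside, on the grease, lies a round perforated plate 79 mm across, its top anywhere from 14 to 24 mm below the rim (its level is not reported: feel for it). It does not yield to a light touch (only to some 20 N); a tip that rests on it is in the grease.
- hub: Aluminium hub shell standing upright on a round steel block 94 mm across and 20 mm high, fixed. Flanges 57 mm across, the upper one 7 to 11 mm below the top face; seat wall 43 mm across. Top face 85 mm above the worktop. Origin at the centre of the block's underside.
- hub_seat (a point): Centre of the mouth of the hub's upper bearing seat, level with the hub's face, z up. Seat 31.8 mm across, mouth bevelled 1.4 mm. At its bottom a black rubber washer (31 mm outside, 10 mm hole), top 8 mm below the face; it gives way to about 7 N and slides 4 mm down to a stop, where it stays. So a bearing set on it stands 4 mm proud until pressed flush.
- bearing_centre (a point): The larger of two loose bearings, lying flat: 30 mm across, 12 mm high, bore about 14 mm, 30 g. The point is its centre, half-way up; z is its axis.
- small_bearing_centre (a point): The smaller loose bearing, lying flat: 24 mm across, 7 mm high. The point is its centre, half-way up.

How it is judged:
By the outcome, as a careful person would: the job done as asked, in the order asked, and still so for the second after the job is handed in, with the robot touching nothing.
It also fails if it takes over 67 s, if anything falls off the work surface, if the arm or the gripper's body presses on something with over 40 N, if the wrist force passes 120 N, or if a joint passes its speed limit or range.

ROBOT

A 6-joint arm with a two-finger parallel gripper is mounted at the origin on a cart in front of the work surface, level with it; the furniture and walls round the work are solid. World frame = base frame: x ahead of the robot, y to its left, z up, the work surface at z = 0. Lengths are in mm, angles in rad, forces in N, time in s.
With the tool pointing down it reaches from about 250 to 725 mm from the base axis. Payload 9.7 kg.
Tool frame: the origin (TCP) lies at the centre of the arm's flange, where the gripper is bolted on; the fingertips stand 173 mm ahead of it and the grasp point (between the pads) lies pinch_z ahead of it (pinch_z is the distance from the TCP to the grasp point, in mm); z points along the fingers, x is the direction in which the jaws open and shut, and the axes are right-handed (so a half turn about z gives the same grasp; the last joint's range is limited). The gripper opens to 85 mm and grips with 20 to 120 N. Pads are 22 mm wide; open, the fingers measure 114 mm over their backs; the gripper's body (76 mm by 85 mm) begins 54 mm behind the grasp point. The pads swing forward as they close: fully open they stand 13 mm farther back than shut.
Start: joints at [1.287, 0.087, 0.176, 1.66, 0, 1.571], TCP at [154.001, 527.998, 404.684] pointing down, gripper open.
Joint ranges: [-3.13, 3.13], [-0.85, 1.81], [-1.15, 1.24], [-2.2, 2.28], [-1.44, 1.52], [-3.14, 3.14]. Speed limits (rad/s): [2.22, 2.22, 2.57, 3.14, 3.14, 3.14].

INTERFACE

Orientations are given as a rotation vector (axis times angle).
In Python, from cell import * gives the robot as it stands.
- The arm moves only by the tool servo_tool, never from a script. Its argument "plan" is text: rows parted by semicolons, each of 7 numbers parted by spaces: the turn, a rotation vector about the world's x, y, z in rad, then the shift along the world's x, y, z in mm, then the closure, from -1 (fully open) to 1 (shut), so that 0 is half open. A call has 1 to 10 rows; each row is the pose to reach, as a shift and turn from the pose commanded when the call began; what a row does not reach only later rows make up. A row lasts 1/12 s, in which the tool goes at most 41.7 mm and 7.16 degrees, less where a joint would pass 70% of its speed; a pose out of reach is approached as far as the arm can. A call with a gripper value outside its range is refused whole. The fingers move at their own pace and stop on an object; "force" is the grip in N (left out, the last holds). Time passes only in rows, so rows that repeat a pose let the fingers close. It gives the time, the measured TCP pose, the force and the opening at its end, in the units of the state.
- sense(): the state, without advancing time (a new reading comes with each control period).
- snapshot(name): name is "scene" or "side" or "wrist"; returns a dict with "pixels" (384x512x3 uint8, blue, green, red), "intrinsics" (3x3 intrinsics, pixels), "dist" ([k1, k2, p1, p2, k3] as OpenCV has them; the pictures are not rectified), "rvec" (rotation vector, rad) and "tvec" (3), from world to camera coordinates, as OpenCV has them. Camera axes: x right, y down, z forward; pixel columns grow to the right and rows downward; lengths in mm; the calibration is good to about 2 mm. A picture is of the moment at which its call begins. There is no depth.
- close_job(): hands the job in, once; it reports no verdict.
Trained networks look in a picture, given as the dict that the camera call returned (one of the last four; its "shot" number tells which), for a name from the list of things; names that differ only in an ending like _2 or _b are one class to them, and where a whole thing is asked for, a point or a joint stands for the part that bears it (a point fixed in the world has none). Each returns a list of dicts, best first, with "p" (0 to 1); they miss things now and then, are a little off and sometimes report something else, mostly with a low value. They report only what shows in the picture. A call takes as long as a camera call.
- search_frame(picture, thing): "rect" ([left, top, right, bottom] in pixels, round what is visible of it).
The state is a dict: "t": time; "joint_pos": joint angles; "joint_vel": joint speeds; "joint_torque": joint torques, N m; "eef_pos": TCP position; "orientation": TCP orientation; "force": force on the tool from outside, world axes, zero at the start; "torque": the same for the moment, N m; "grip_width": finger opening in mm.
Only numpy, scipy, OpenCV 4.12 (cv2) and the standard library are available. Lean on these libraries where they do the work, as an engineer would, in place of code of your own. Each camera call takes 0.05 s, during which the arm holds its last target.

## Working session

There is one attempt and no reset: what is moved stays moved. The work goes in short steps, Python scripts to look and compute and a tool call to move; the robot and the scene stay as the last step left them, time stands still between calls to the robot, and variables do not carry over. Pictures are saved under pics/ and viewed, and the job is handed in when it is done.

Besides the shell and the picture viewer there is one more tool, called after "Emit:" as a command line: name --argument value ..., lists and objects as JSON in quotes. servo_tool: Moves the arm, as the interface text tells. Its arguments: {"type":"object","properties":{"plan":{"type":"string"},"force":{"type":"number"}},"required":["plan"]}

```bash
ls; mkdir -p pics; python3 - <<'E'
from cell import *
import cv2,pickle
s=sense()
print({k:s[k] for k in ('t','eef_pos','orientation','force','grip_width')})
try: print(pinch_z)
except Exception as e: print(e)
for n in ('scene','side','wrist'):
    p=snapshot(n); cv2.imwrite(f'pics/{n}0.png',p['pixels']); 
    pickle.dump(p,open(f'{n}0.pkl','wb'))
    print(n,p['intrinsics'].tolist() if hasattr(p['intrinsics'],'tolist') else p['intrinsics'],p['dist'],p['rvec'],p['tvec'])
    for t in ('brush_grip','brush_tip','lid','tub','tub_rim','hub','hub_seat','bearing_centre','small_bearing_centre'):
        r=search_frame(p,t); print(t,[(([round(float(v)) for v in d['rect']]),round(d['p'],2)) for d in r[:3]])
E
```

```text
pics
{'t': 0.0, 'eef_pos': array([153.99010366, 527.99386581, 403.98047919]), 'orientation': array([ 2.51260236e+00,  1.88452740e+00, -1.65832458e-03]), 'force': array([-1.05113413,  0.20982579,  0.17300058]), 'grip_width': 85.42901263372464}
154.70000000000002
scene [[442.4265414984969, 0.0, 255.13127337565504], [0.0, 442.4265414984969, 190.467793912758], [0.0, 0.0, 1.0]] [-0.15258927  0.          0.          0.          0.        ] [ 2.10603126 -1.04726097  0.46500238] [-321.18544726  340.75233582  936.93656205]
brush_grip [([176, 159, 207, 174], 0.72)]
brush_tip [([178, 158, 208, 173], 0.54)]
lid [([176, 149, 219, 178], 0.95)]
tub [([286, 211, 323, 254], 0.92), ([177, 161, 205, 173], 0.27)]
tub_rim [([284, 212, 323, 252], 0.85)]
hub [([238, 161, 268, 199], 0.64)]
hub_seat [([238, 160, 266, 199], 0.69)]
bearing_centre [([240, 228, 248, 240], 0.47)]
small_bearing_centre [([326, 272, 343, 285], 0.61)]
side [[347.18135747117765, 0.0, 263.4743444045023], [0.0, 347.18135747117765, 194.50444623629483], [0.0, 0.0, 1.0]] [-0.03388815  0.          0.          0.          0.        ] [ 0.441
[... 226 characters left out ...]
 156, 293, 192], 0.52)]
tub [([261, 156, 292, 190], 0.76), ([163, 267, 225, 321], 0.27)]
tub_rim [([261, 155, 296, 192], 0.63), ([165, 267, 226, 322], 0.25)]
hub [([199, 204, 236, 243], 0.67)]
hub_seat [([200, 202, 238, 244], 0.63), ([178, 285, 238, 302], 0.35)]
bearing_centre [([287, 211, 297, 223], 0.62)]
small_bearing_centre []
wrist [[325.77682241638956, 0.0, 260.641135708626], [0.0, 325.77682241638956, 194.18696822617375], [0.0, 0.0, 1.0]] [0.01331882 0.         0.         0.         0.        ] [-2.30488099 -1.72881013 -0.26959832] [-549.68979392  -40.45699982  378.655404  ]
brush_grip []
brush_tip []
lid []
tub []
tub_rim []
hub []
hub_seat []
bearing_centre []
small_bearing_centre []
```

```bash
python3 - <<'E'
import cv2
a=cv2.imread('pics/scene0.png'); cv2.imwrite('pics/sc_crop.png',cv2.resize(a[120:320,150:400],None,fx=3.2,fy=3,interpolation=cv2.INTER_CUBIC)[:600,:800])
a=cv2.imread('pics/side0.png'); cv2.imwrite('pics/si_crop.png',cv2.resize(a[140:340,140:390],None,fx=3.2,fy=3,interpolation=cv2.INTER_CUBIC)[:600,:800])
E
```

```text
(no output)
```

View pics/scene0.png

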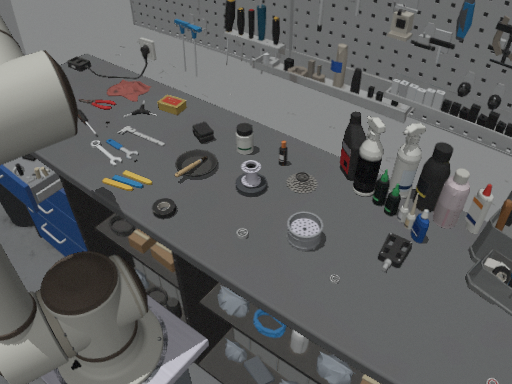

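View pics/side0.png

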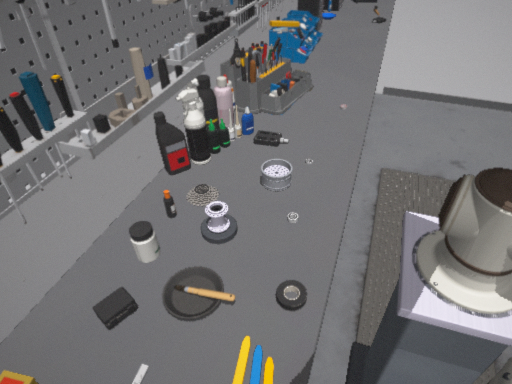

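View pics/wrist0.png

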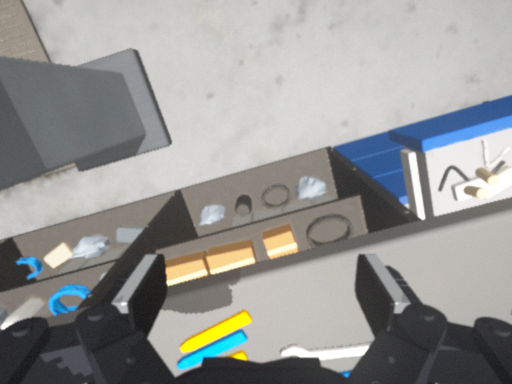

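View pics/sc_crop.png

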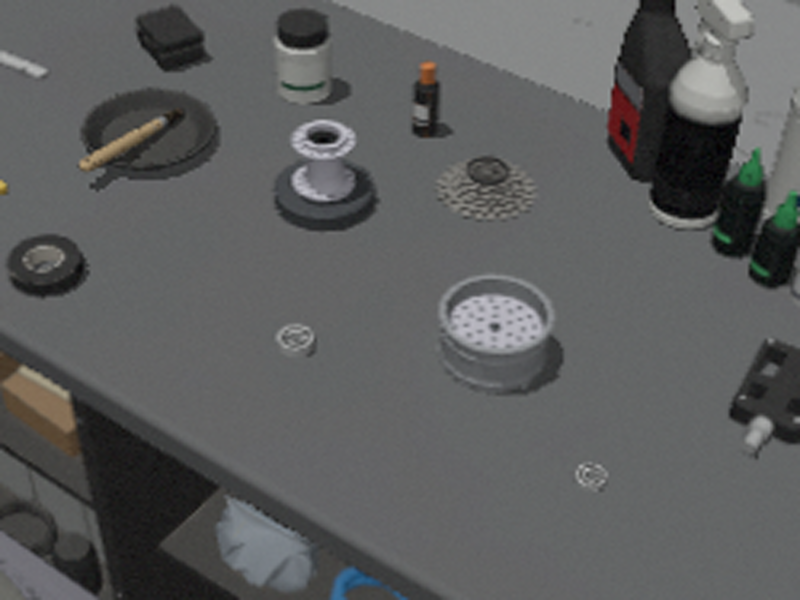

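View pics/si_crop.png

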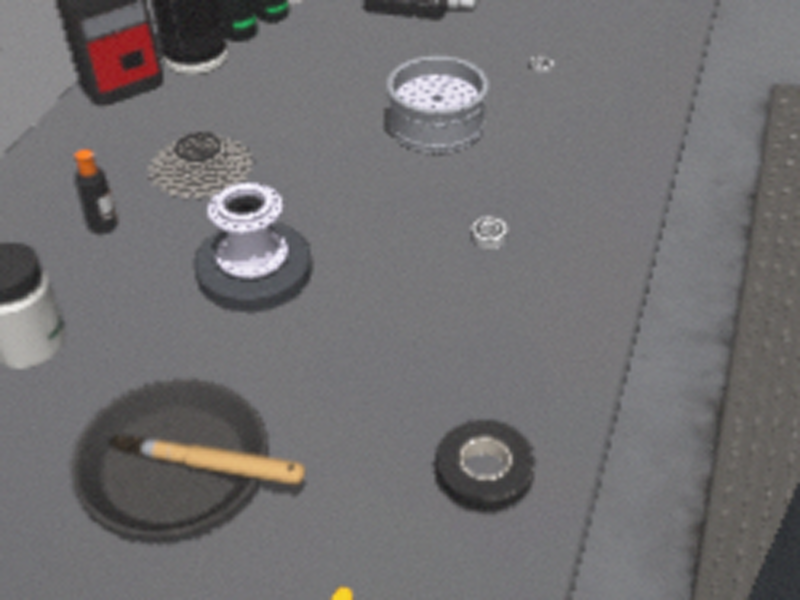

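```bash
cat > h.py <<'E'
import numpy as np,cv2,pickle
from scipy.spatial.transform import Rotation as R
def ray(p,u,v):
    K=np.array(p['intrinsics'],float);d=np.array(p['dist'],float)
    x=cv2.undistortPoints(np.array([[[u,v]]],float),K,d)[0,0]
    Rm=cv2.Rodrigues(np.array(p['rvec'],float))[0];t=np.array(p['tvec'],float).ravel()
    return -Rm.T@t, (lambda q:q/np.linalg.norm(q))(Rm.T@np.array([x[0],x[1],1]))
def plane(p,u,v,z):
    c,d=ray(p,u,v); return c+d*(z-c[2])/d[2]
def tri(obs):
    A=np.zeros((3,3));b=np.zeros(3);L=[]
    for p,u,v in obs:
        c,d=ray(p,u,v);M=np.eye(3)-np.outer(d,d);A+=M;b+=M@c;L.append((M,c))
    X=np.linalg.solve(A,b); return X,[np.linalg.norm(M@(X-c)) for M,c in L]
def proj(p,X):
    return cv2.projectPoints(np.array(X,float).reshape(-1,1,3),np.array(p['rvec'],float),np.array(p['tvec'],float),np.array(p['intrinsics'],float),np.array(p['dist'],float))[0].reshape(-1,2)
def load(n): return pickle.load(open(n,'rb'))
E
python3 - <<'E'
from h import *
np.set_printoptions(precision=1,suppress=True)
a=load('scene0.pkl');b=load('side0.pkl')
print('cam',ray(a,0,0)[0],ray(b,0,0)[0])
for n,ua,ub,z in [('lidrim',(196.5,164),(194.5,293.5),18),('tubrim',(304.5,227),(276.5,172),56),('hubtop',(251,167),(217,209),85),('bear',(242,233),(293,217),6),('small',(335,278.5),(309,161),3.5)]:
    print(n,plane(a,*ua,z),plane(b,*ub,z),tri([(a,*ua),(b,*ub)]))
E
```

```text
cam [-178.2 -537.8  881. ] [288.  623.5 659.3]
lidrim [571.  259.3  18. ] [570.3 274.2  18. ] (array([576.8, 267.8,   8.2]), [np.float64(2.0746361865788097), np.float64(2.0746361865788807)])
tubrim [ 514.8 -171.4   56. ] [ 517.1 -142.7   56. ] (array([ 525.2, -164.5,   40.4]), [np.float64(2.1359572351288563), np.float64(2.135957235128766)])
hubtop [596.5  63.5  85. ] [599.   80.8  85. ] (array([605.2,  70.8,  75. ]), [np.float64(0.7587594519032739), np.float64(0.7587594519032871)])
bear [437.6 -27.6   6. ] [434.8 -29.2   6. ] (array([435.4, -28.5,   7.4]), [np.float64(0.9806964189404194), np.float64(0.9806964189404174)])
small [ 457.7 -301.4    3.5] [ 454.1 -299.     3.5] (array([ 455.9, -301.2,    3.1]), [np.float64(1.7602504877728407), np.float64(1.760250487772876)])
```

```bash
python3 - <<'E'
import cell
print([x for x in dir(cell) if not x.startswith('__')])
from h import *
np.set_printoptions(precision=2,suppress=True)
w=load('wrist0.pkl')
s=cell.sense(); print(s['t'])
T=R.from_rotvec(s['orientation']).as_matrix(); print(T)
c,d=ray(w,260.6,194.2)
print('cam in tool',T.T@(c-s['eef_pos']), 'dir',T.T@d)
Rc=cv2.Rodrigues(w['rvec'])[0]; print('cam axes in tool (rows x,y,z)',Rc@T)
a=load('scene0.pkl');b=load('side0.pkl')
# brush tip/tail from crops
f=lambda u,v,o:(o[0]+u/3.2,o[1]+v/3)
for n,ua,ub in [('tip',(183,112),(112,440)),('tail',(83,163),(303,470)),('hubtop',(322,137),(245,205)),('tubrim',(496,312),(437,88))]:
    print(n,tri([(a,*f(*ua,(150,120))),(b,*f(*ub,(140,140)))]))
E
```

```text
['MotionError', 'close_job', 'pinch_z', 'search_frame', 'sense', 'snapshot']
1.5
[[ 0.28  0.96 -0.  ]
 [ 0.96 -0.28 -0.  ]
 [-0.    0.   -1.  ]]
cam in tool [ -0.17 -76.98  31.93] dir [-0.    0.31  0.95]
cam axes in tool (rows x,y,z) [[ 1.   -0.    0.  ]
 [ 0.    0.95 -0.3 ]
 [-0.    0.3   0.95]]
tip (array([625.87, 265.55,   6.34]), [np.float64(1.0422750180211269), np.float64(1.0422750180210176)])
tail (array([482.83, 261.44,  32.56]), [np.float64(1.4915738752944152), np.float64(1.4915738752943344)])
hubtop (array([605.37,  72.43,  78.89]), [np.float64(0.9597005819350419), np.float64(0.9597005819349692)])
tubrim (array([ 525.52, -164.47,   50.67]), [np.float64(2.721854999487281), np.float64(2.7218549994872396)])
```

Emit:
servo_tool --plan "0 0 0.284 346 -358 -5 -1;0 0 0.284 346 -358 -5 -1;0 0 0.284 346 -358 -5 -1;0 0 0.284 346 -358 -5 -1;0 0 0.284 346 -358 -5 -1;0 0 0.284 346 -358 -5 0;0 0 0.284 346 -358 -5 0;0 0 0.284 346 -358 -5 0;0 0 0.284 346 -358 -5 0;0 0 0.284 346 -358 -5 0"

```text
t: 2.33
eef_pos: [441.0, 230.3, 400.8]
orientation: [2.221, 2.222, 0.001]
force: [0.7, 0.9, 0.1]
grip_width: 42.4
```

Emit:
servo_tool --plan "0 0 0 59 -60 0 0;0 0 0 59 -60 0 0;0 0 0 59 -60 0 0;0 0 0 59 -60 0 0"

```text
t: 2.67
eef_pos: [500.2, 170.4, 400.1]
orientation: [-2.225, -2.217, 0.001]
force: [-0.8, 0.1, 0.8]
grip_width: 42.9
```

```bash
cat > look.py <<'E'
import sys
from cell import *
from h import *
tag=sys.argv[1]; names=sys.argv[2].split(',') if len(sys.argv)>2 and sys.argv[2] else []
cam=sys.argv[3] if len(sys.argv)>3 else 'wrist'
s=sense(); p=snapshot(cam); p=dict(p); pickle.dump((p,s),open(f'{tag}.pkl','wb'))
cv2.imwrite(f'pics/{tag}.png',cv2.resize(p['pixels'],None,fx=1.5,fy=1.5,interpolation=cv2.INTER_CUBIC))
np.set_printoptions(precision=2,suppress=True)
print(s['t'],s['eef_pos'],s['orientation'],s['joint_pos'],s['force'],s['grip_width'])
for t in names:
    print(t,[([round(float(v),1) for v in d['rect']],round(d['p'],2)) for d in search_frame(p,t)[:2]])
E
python3 look.py w1 brush_grip,lid,hub_seat
```

```text
2.6667 [500.16 170.45 400.05] [-2.23 -2.22  0.  ] [0.33 0.03 0.11 1.65 0.   0.33] [-0.78  0.11  0.81] 42.854411211021144
brush_grip [([338.8, 150.4, 355.6, 264.0], 0.97), ([288.7, 173.7, 399.4, 281.5], 0.33)]
lid [([287.7, 172.8, 400.0, 279.8], 0.96)]
hub_seat [([140.7, 211.3, 221.2, 300.6], 0.57)]
```

View pics/w1.png

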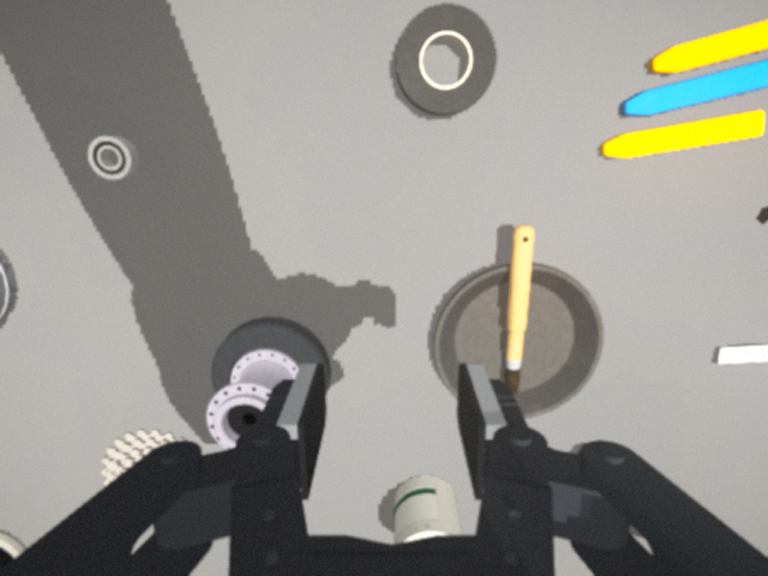

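```bash
python3 - <<'E'
from h import *
np.set_printoptions(precision=1,suppress=True)
p,s=load('w1.pkl')
im=p['pixels'];cv2.imwrite('pics/w1c.png',cv2.resize(im[140:290,270:410],None,fx=4,fy=4,interpolation=cv2.INTER_CUBIC))
cv2.imwrite('pics/w1h.png',cv2.resize(im[200:310,120:230],None,fx=5,fy=5,interpolation=cv2.INTER_CUBIC))
E
```

```text
(no output)
```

View pics/w1c.png

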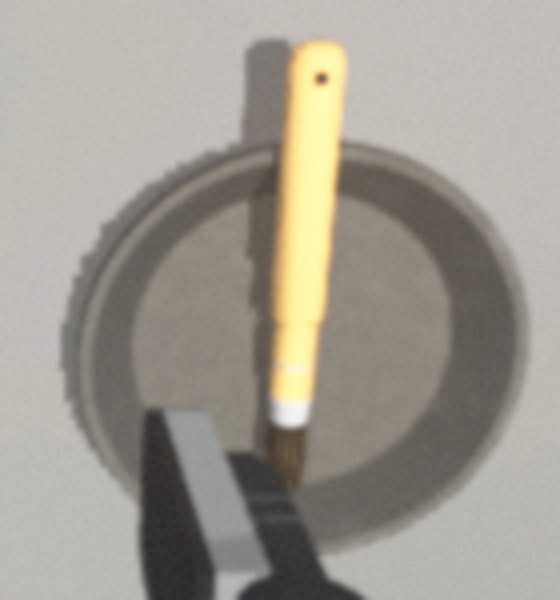

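View pics/w1h.png

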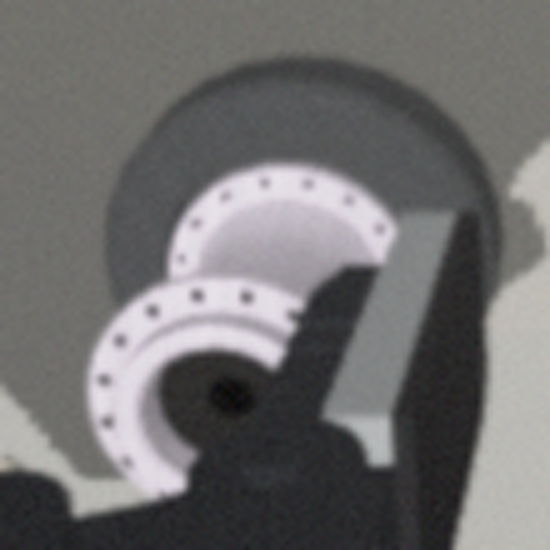

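```bash
python3 - <<'E'
from h import *
np.set_printoptions(precision=1,suppress=True)
p,s=load('w1.pkl')
c=lambda u,v:(270+u/4,140+v/4)
print('tail',plane(p,*c(319,40),28)); print('tipish',plane(p,*c(287,490),10)); print('ferr',plane(p,*c(291,413),14))
print('handle at rim',plane(p,*c(314,150),24))
# lid rim ellipse edges outer: left 78,right 528, top ~140, bottom ~552
print('lid L,R,T,B',[plane(p,*c(*q),18) for q in [(78,345),(528,345),(310,140),(305,552)]])
print('bearing',plane(p,110/1.5,158/1.5,12))
h=lambda u,v:(120+u/5,200+v/5)
print('hub bottomhole',plane(p,*h(232,397),70))
# seat mouth ellipse: left 137ish, top 325
print('seat left/top',plane(p,*h(140,415),85),plane(p,*h(215,328),85), 'flange L/T',plane(p,*h(88,395),78),plane(p,*h(205,278),78))
print('block L,R,T',plane(p,*h(107,235),20),plane(p,*h(500,235),20),plane(p,*h(305,72),20))
a=load('scene0.pkl')
print('bear scene',plane(a,242,233,6))
E
```

```text
tail [483.3 263.3  28. ]
tipish [626.2 269.4  10. ]
ferr [598.1 267.6  14. ]
handle at rim [514.1 265.4  24. ]
lid L,R,T,B [array([574.1, 203. ,  18. ]), array([574.4, 333.6,  18. ]), array([512.9, 265.7,  18. ]), array([643.1, 274.2,  18. ])]
bearing [438.1 -27.   12. ]
hub bottomhole [611.5  70.8  70. ]
seat left/top [606.   57.1  85. ] [586.5  73.8  85. ] flange L/T [605.8  44.3  78. ] [579.4  70.5  78. ]
block L,R,T [599.2  28.5  20. ] [599.6 121.3  20. ] [558.2  78.4  20. ]
bear scene [437.6 -27.6   6. ]
```

```bash
python3 - <<'E'
from h import *
np.set_printoptions(precision=4,suppress=True)
yaw=np.arctan2(6.1,143.9); t=np.array([np.cos(yaw),np.sin(yaw),0]); n=np.array([-t[1],t[0],0])
T=R.from_rotvec(-np.radians(30)*n)*R.from_rotvec([0,0,yaw])
print(T.as_rotvec()); 
Z=T.apply([0,0,-1]); g=np.array([542.7,265.9,20.4]); tcp=g-163.7*Z
print(Z,tcp, tcp-60*Z, tcp-60*Z-[500.2,170.4,400.1],60*Z)
E
```

```text
[ 0.0111 -0.5235  0.0414]
[ 0.4996  0.0212 -0.866 ] [460.9234 262.4334 162.1684] [430.9504 261.1629 214.1299] [ -69.2496   90.7629 -185.9701] [ 29.9731   1.2706 -51.9615]
```

Emit:
servo_tool --plan "0.011 -0.523 0.041 -69 90.8 -186 0;0.011 -0.523 0.041 -69 90.8 -186 0;0.011 -0.523 0.041 -69 90.8 -186 0;0.011 -0.523 0.041 -69 90.8 -186 0;0.011 -0.523 0.041 -69 90.8 -186 0;0.011 -0.523 0.041 -69 90.8 -186 0;0.011 -0.523 0.041 -69 90.8 -186 0"

```text
t: 3.45
eef_pos: [426.8, 263.9, 210.8]
orientation: [1.888, 1.98, 0.52]
force: [-0.2, -1.9, -0.5]
grip_width: 42.5
```

```bash
python3 look.py w2
```

```text
3.45 [426.8  263.92 210.76] [1.89 1.98 0.52] [ 0.61 -0.27 -0.59  0.81 -0.27  0.5 ] [-0.18 -1.88 -0.51] 42.50587800706293
```

View pics/w2.png

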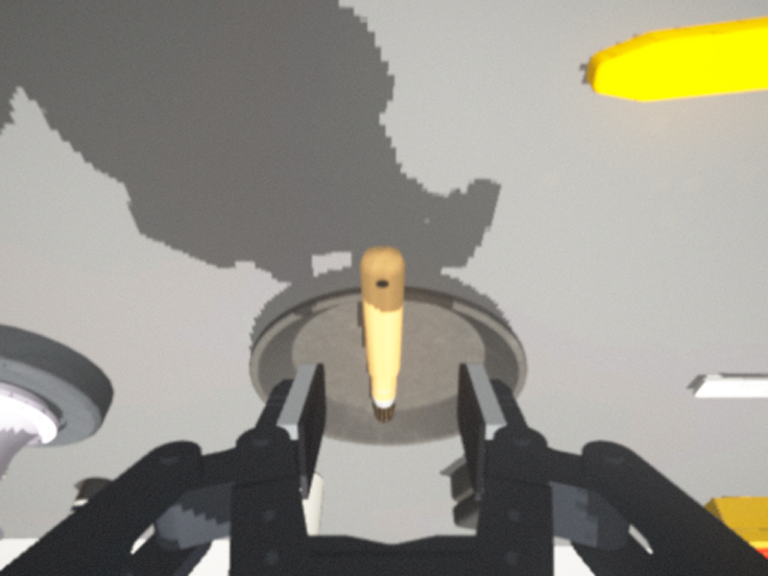

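Emit:
servo_tool --plan "0 0 0 0 0 0 0;0 0 0 0 0 0 0;0 0 0 10 0.4 -17 0;0 0 0 20 0.8 -34 0;0 0 0 26 1.1 -45 0;0 0 0 30 1.3 -52 0;0 0 0 30 1.3 -52 0;0 0 0 30 1.3 -52 0"

```text
t: 4.17
eef_pos: [460.7, 264.1, 163.5]
orientation: [1.891, 1.97, 0.528]
force: [1.0, -0.9, 0.1]
grip_width: 43.3
```

```bash
python3 look.py w3
```

```text
4.1667 [460.75 264.07 163.47] [1.89 1.97 0.53] [ 0.57 -0.16 -0.6   0.68 -0.26  0.47] [ 0.97 -0.85  0.15] 43.2543257374217
```

View pics/w3.png

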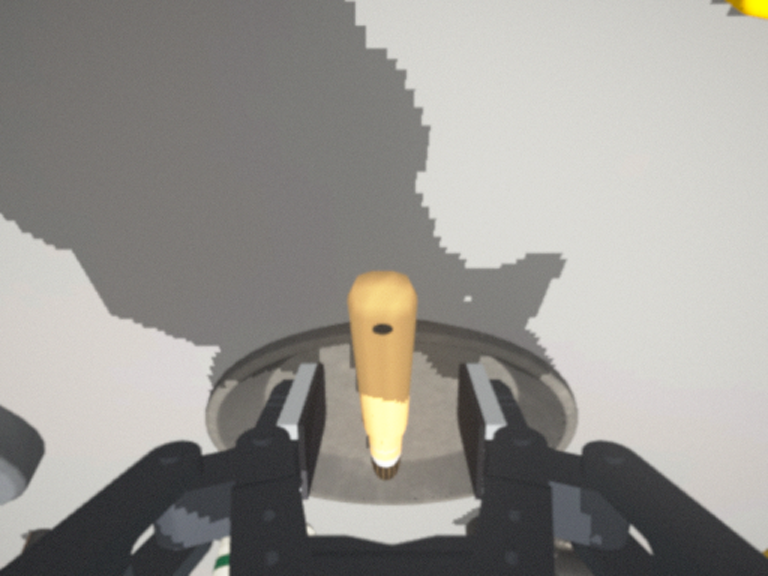

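Emit:
servo_tool --plan "0 0 0 0 -2 0 0;0 0 0 0 -2 0 0.3;0 0 0 0 -2 0 0.7;0 0 0 0 -2 0 1;0 0 0 0 -2 0 1;0 0 0 0 -2 0 1;0 0 0 0 -2 0 1;0 0 0 0 -2 0 1" --force 60

```text
t: 4.88
eef_pos: [460.2, 262.4, 163.2]
orientation: [1.89, 1.971, 0.529]
force: [-3.1, -0.4, 6.5]
grip_width: 13.3
```

```bash
python3 look.py w4
```

```text
4.8833 [460.15 262.39 163.21] [1.89 1.97 0.53] [ 0.57 -0.17 -0.6   0.67 -0.26  0.47] [-3.08 -0.37  6.51] 13.271198185813953
```

View pics/w4.png

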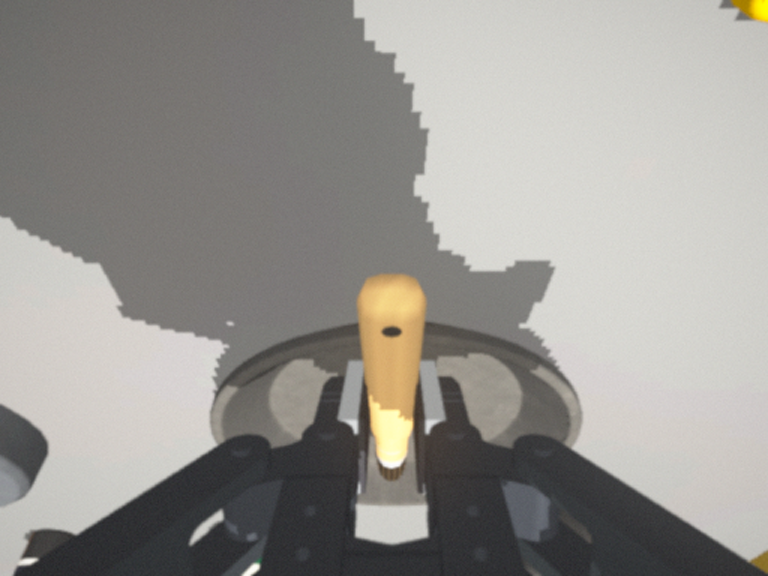

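```bash
cat > plan.py <<'E'
from h import *
from cell import sense
np.set_printoptions(precision=4,suppress=True)
TCPg=np.array([460.15,262.39,163.21]); Rg=R.from_rotvec(load('w4.pkl')[1]['orientation'])
tipg=np.array([627.0,269.5,10.0])
tip_tool=Rg.inv().apply(tipg-TCPg)
yaw=np.arctan2(6.1,143.9); n=np.array([-np.sin(yaw),np.cos(yaw),0])
def dip(pitch,heading):
    "tool orientation with brush pitched down, horizontal heading angle (deg)"
    return R.from_rotvec([0,0,np.radians(heading)-yaw])*R.from_rotvec(np.radians(pitch-7)*n)*Rg
def tcp_for(tip,Rt): return np.array(tip)-Rt.apply(tip_tool)
E
python3 - <<'E'
from plan import *
print('tip_tool',tip_tool)
D=dip(70,-90)
tcp=tcp_for([525,-164,90],D)
print('Z',D.apply([0,0,1]),'X',D.apply([1,0,0]),tcp,'turn',(D*Rg.inv()).as_rotvec(),tcp-TCPg, D.as_rotvec())
for f in (70,60,):
    for hd in (-90,-60,-120):
        D=dip(f,hd);print(f,hd,tcp_for([525,-164,60],D),tcp_for([607,73,77],D))
E
```

```text
tip_tool [  0.0294  67.9234 216.2156]
Z [ 0.0001  0.5443 -0.8389] X [ 1.     -0.0003 -0.    ] [ 524.9629 -224.6941  308.3552] turn [ 0.8416  0.8781 -1.4329] [  64.8129 -487.0841  145.1452] [-2.5661  0.0004 -0.0001]
70 -90 [ 524.9629 -224.6941  278.3552] [606.9629  12.3059 295.3552]
70 -60 [ 555.3149 -216.5811  278.3552] [637.3149  20.4189 295.3552]
70 -120 [ 494.6208 -216.544   278.3552] [576.6208  20.456  295.3552]
60 -90 [ 524.9629 -185.855   285.5773] [606.9629  51.145  302.5773]
60 -60 [ 535.8954 -182.9455  285.5773] [617.8954  54.0545 302.5773]
60 -120 [ 514.0404 -182.9084  285.5773] [596.0404  54.0916 302.5773]
```

Emit:
servo_tool --plan "0 0 0 -3 0 10 1;0 0 0 -10 0 30 1;0 0 0 -20 0 60 1;0 0 0 -30 0 95 1;0 0 0 -40 0 130 1;0 0 0 -40 0 130 1;0 0 0 -40 0 130 1"

```text
t: 5.52
eef_pos: [419.8, 262.6, 295.8]
orientation: [1.889, 1.97, 0.534]
force: [-0.1, -1.1, -1.8]
grip_width: 13.4
```

```bash
python3 look.py w5; python3 look.py d5 "" side; python3 - <<'E'
from plan import *
p,s=load('d5.pkl'); T=R.from_rotvec(s['orientation']); tip=s['eef_pos']+T.apply(tip_tool)
tail=tip-T.apply(Rg.inv().apply(145*np.array([np.cos(yaw)*.9925,np.sin(yaw)*.9925,-.1219])))
a=p['pixels'].copy()
for X in (tip,tail):
    u=proj(p,X)[0]; print(u); cv2.circle(a,tuple(int(round(x)) for x in u),2,(0,0,255),1)
cv2.imwrite('pics/d5c.png',cv2.resize(a[150:350,100:350],None,fx=3,fy=3,interpolation=cv2.INTER_CUBIC))
w,_=load('w5.pkl'); print(proj(w,tip),proj(w,tail))
E
```

```text
5.5167 [419.83 262.62 295.8 ] [1.89 1.97 0.53] [ 0.62 -0.33 -0.47  0.98 -0.28  0.51] [-0.12 -1.09 -1.81] 13.39146678154898
5.5667 [419.68 262.32 293.55] [1.89 1.97 0.53] [ 0.62 -0.33 -0.47  0.98 -0.28  0.51] [-0.58  0.15 -0.7 ] 13.744375754193975
[179.0843 253.0774]
[249.7342 263.9799]
[[260.4838 312.5492]] [[260.3919 184.3327]]
```

View pics/d5c.png

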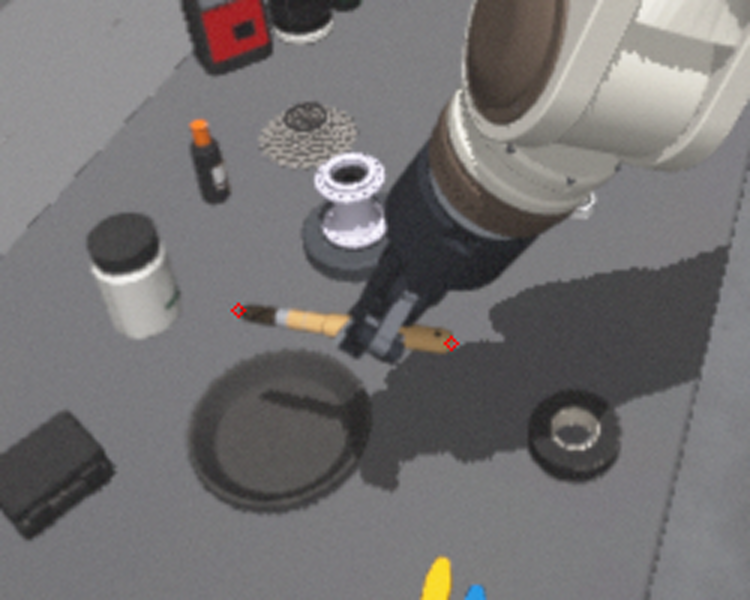

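View pics/w5.png

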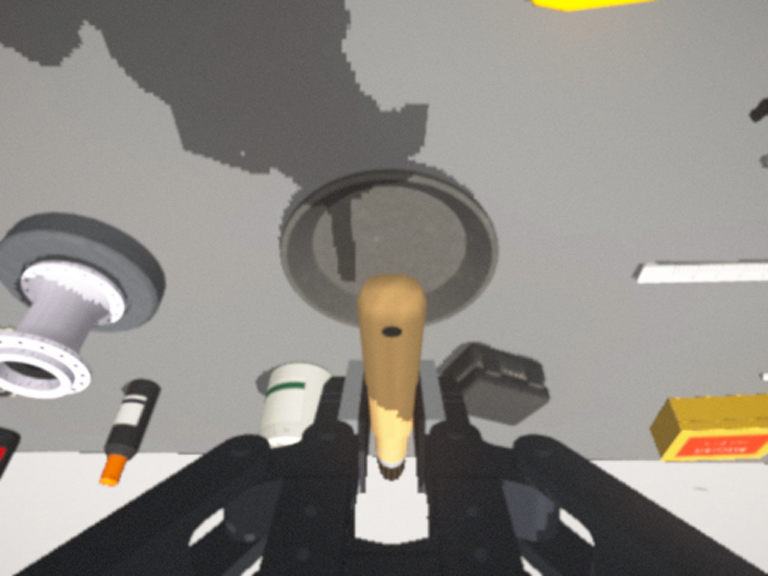

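Emit:
servo_tool --plan "0.056 0.0585 -0.0955 7 -32 3 1;0.112 0.117 -0.191 14 -64 7 1;0.168 0.1755 -0.2865 21 -97 10 1;0.224 0.234 -0.382 28 -130 14 1;0.28 0.2925 -0.4775 35 -162 18 1;0.336 0.351 -0.573 42 -195 21 1;0.392 0.4095 -0.6685 49 -227 24 1;0.448 0.468 -0.764 56 -260 27 1;0.504 0.5265 -0.8595 63 -292 30 1;0.56 0.585 -0.955 70 -325 33 1"

```text
t: 6.45
eef_pos: [489.8, -64.6, 324.3]
orientation: [-2.751, -0.764, -0.201]
force: [0.7, 1.7, 0.2]
grip_width: 13.6
```

```bash
python3 - <<'E'
from plan import *
s=sense(); print(s['t'],s['eef_pos'],s['joint_pos'],s['force'],s['grip_width'])
# assumed commanded
C=R.from_rotvec([.56,.585,-.955])*Rg; print('lag deg',np.degrees((C*R.from_rotvec(s['orientation']).inv()).magnitude()))
D=dip(70,-90)
print((D*C.inv()).as_rotvec(),(D*R.from_rotvec(s['orientation']).inv()).as_rotvec(), np.array([525,-224.7,330])-s['eef_pos'])
E
```

```text
6.45 [489.8447 -64.5514 324.2714] [-0.2006 -0.0632 -0.1414  1.4951  0.3128  0.8282] [0.717  1.6682 0.1515] 13.564843538873706
lag deg 0.3761846337327599
[ 0.2814  0.2925 -0.4783] [ 0.2776  0.2883 -0.4751] [  35.1553 -160.1486    5.7286]
```

Emit:
servo_tool --plan "0.056 0.0585 -0.0955 7 -32 1 1;0.112 0.117 -0.191 14 -64 2 1;0.168 0.1755 -0.2865 21 -97 3 1;0.224 0.234 -0.382 28 -130 4 1;0.281 0.2925 -0.478 35 -161 5 1;0.281 0.2925 -0.478 35 -161 5 1;0.281 0.2925 -0.478 35 -161 5 1;0.281 0.2925 -0.478 35 -161 5 1"

```text
t: 7.12
eef_pos: [524.9, -223.9, 329.0]
orientation: [-2.566, -0.002, 0.002]
force: [-1.1, 0.2, 0.1]
grip_width: 13.3
```

```bash
python3 look.py w6 tub_rim; python3 look.py d6 tub_rim side;python3 look.py c6 tub_rim scene; python3 - <<'E'
from plan import *
for k in 'wdc':
    p,s=load(k+'6.pkl'); T=R.from_rotvec(s['orientation']); tip=s['eef_pos']+T.apply(tip_tool)
    u=proj(p,tip)[0]; print(k,tip,u)
    a=p['pixels'].copy(); cv2.circle(a,tuple(int(round(x)) for x in u),2,(0,0,255),1)
    th=np.linspace(0,6.28,60); 
    for q in proj(p,np.c_[525+41*np.cos(th),-164+41*np.sin(th),56+0*th]): cv2.circle(a,tuple(int(round(x)) for x in q),0,(0,255,0),-1)
    if k=='d': a=cv2.resize(a[100:300,200:400],None,fx=3,fy=3,interpolation=cv2.INTER_CUBIC)
    elif k=='c': a=cv2.resize(a[150:300,200:400],None,fx=3.5,fy=3.5,interpolation=cv2.INTER_CUBIC)
    else: a=cv2.resize(a,None,fx=1.5,fy=1.5)
    cv2.imwrite(f'pics/{k}6c.png',a)
E
```

```text
7.1167 [ 524.93 -223.89  328.99] [-2.57 -0.    0.  ] [-0.5   0.29  0.22  1.8   0.5   0.99] [-1.09  0.23  0.07] 13.28992509783745
tub_rim [([237.0, 287.1, 284.6, 362.7], 0.62)]
7.2167 [ 524.79 -222.81  330.51] [-2.57 -0.01  0.  ] [-0.5   0.29  0.22  1.8   0.5   0.99] [-1.    0.31  0.05] 13.415721276851002
tub_rim [([263.5, 157.8, 294.0, 190.9], 0.89)]
7.3167 [ 524.8  -222.61  331.21] [-2.57 -0.01 -0.  ] [-0.49  0.29  0.22  1.8   0.5   1.  ] [-0.   -0.06  0.54] 13.426102528328885
tub_rim [([282.9, 214.1, 322.6, 251.6], 0.82), ([238.8, 159.5, 270.3, 196.9], 0.44)]
w [ 524.5473 -163.0805  110.6678] [259.2117 315.3508]
d [ 524.791  -162.26    112.1164] [276.2266 151.5885]
c [ 525.0059 -162.144   112.7855] [305.3084 207.3291]
```

View pics/w6c.png

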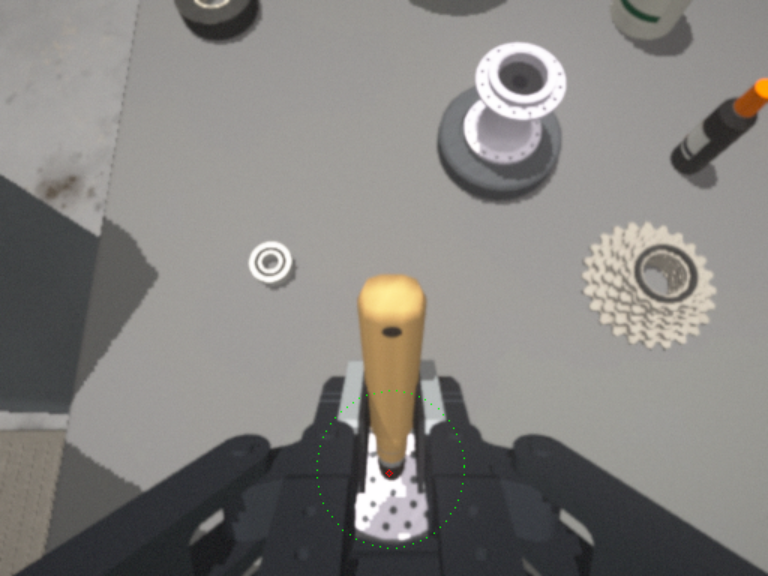

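View pics/d6c.png

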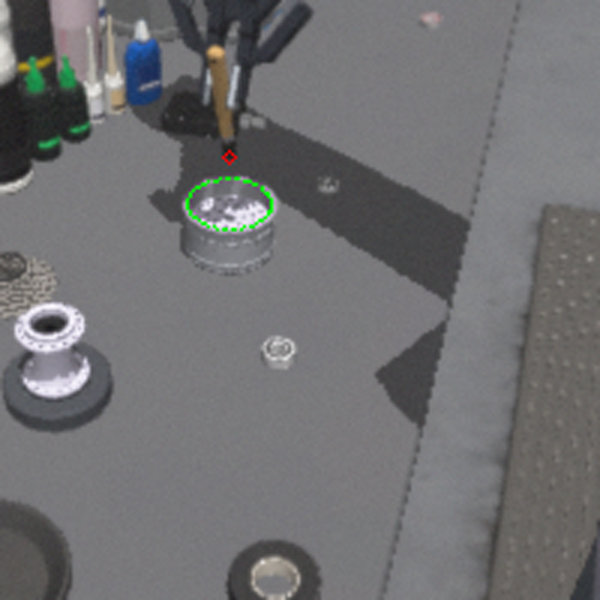

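View pics/c6c.png

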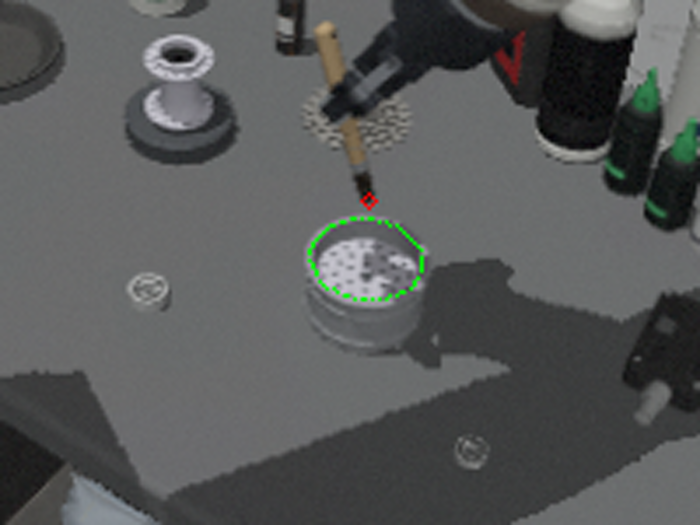

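Emit:
servo_tool --plan "0 0 0 0 -1 -15 1;0 0 0 0 -1.5 -30 1;0 0 0 0 -1.5 -45 1;0 0 0 0 -1.5 -58 1;0 0 0 0 -1.5 -64 1;0 0 0 0 -1.5 -66 1;0 0 0 0 -1.5 -66 1"

```text
t: 8.0
eef_pos: [525.0, -225.1, 264.6]
orientation: [-2.566, -0.003, 0.0]
force: [-0.1, 0.3, -0.5]
grip_width: 13.8
```

Emit:
servo_tool --plan "0 0 0 0 0 -0.5 1;0 0 0 0 0 -1 1;0 0 0 0 0 -1.5 1;0 0 0 0 0 -2 1"

```text
t: 8.33
eef_pos: [525.1, -225.3, 263.0]
orientation: [-2.567, -0.003, -0.001]
force: [-0.1, 0.3, -0.7]
grip_width: 13.6
```

Emit:
servo_tool --plan "0 0 0 0 0 -0.7 1;0 0 0 0 0 -1.4 1;0 0 0 0 0 -2 1"

```text
t: 8.58
eef_pos: [525.0, -225.3, 260.5]
orientation: [-2.567, -0.003, -0.0]
force: [-0.1, 0.1, 1.0]
grip_width: 13.8
```

Emit:
servo_tool --plan "0 0 0 0 0 -0.7 1;0 0 0 0 0 -1.4 1;0 0 0 0 0 -2 1"

```text
t: 8.83
eef_pos: [525.0, -225.3, 258.5]
orientation: [-2.566, -0.003, -0.0]
force: [0.1, -0.1, -0.5]
grip_width: 13.3
```

Emit:
servo_tool --plan "0 0 0 0 0 -0.7 1;0 0 0 0 0 -1.4 1;0 0 0 0 0 -2 1"

```text
t: 9.08
eef_pos: [525.0, -225.3, 256.5]
orientation: [-2.566, -0.003, -0.0]
force: [0.2, 0.3, 0.5]
grip_width: 13.6
```

Emit:
servo_tool --plan "0 0 0 0 0 -0.7 1;0 0 0 0 0 -1.4 1;0 0 0 0 0 -2 1"

```text
t: 9.33
eef_pos: [525.0, -225.2, 255.1]
orientation: [-2.566, -0.003, -0.001]
force: [-1.7, 1.3, 8.5]
grip_width: 13.5
```

Emit:
servo_tool --plan "0 0 0 0 0 0.6 1;0 0 0 0 0 0.6 1"

```text
t: 9.5
eef_pos: [525.0, -225.2, 255.5]
orientation: [-2.567, -0.003, -0.001]
force: [0.7, 0.7, 2.5]
grip_width: 13.4
```

Emit:
servo_tool --plan "0 0 0 0 0 0 1;0 0 0 0 0 0 1;0 0 0 0 0 0 1;0 0 0 0 0 0 1;0 0 0 0 0 0 1"

```text
t: 9.92
eef_pos: [525.0, -225.2, 255.3]
orientation: [-2.566, -0.003, -0.0]
force: [-0.8, 0.1, 3.6]
grip_width: 13.3
```

```bash
python3 - <<'E'
from plan import *
for k,(x0,y0,x1,y1) in {'w6':(290,15,390,145),'d6':(195,195,245,250),'c6':(230,150,280,200),'w1':(120,200,230,310)}.items():
    p,s=load(k+'.pkl'); a=p['pixels']
    f=5 if k[0]=='w' else 8
    a=cv2.resize(a[y0:y1,x0:x1],None,fx=f,fy=f,interpolation=cv2.INTER_CUBIC)
    for hc,col in (((606,72),(0,255,0)),):
        for r,z in ((17.3,85),(21.5,85),(28.5,78),(47,20)):
            th=np.linspace(0,6.28,120)
            for q in proj(p,np.c_[hc[0]+r*np.cos(th),hc[1]+r*np.sin(th),z+0*th]): 
                q=((q+0.5-[x0,y0])*f); cv2.circle(a,(int(q[0]),int(q[1])),1,col,-1)
    cv2.imwrite(f'pics/hub_{k}.png',a)
E
```

```text
(no output)
```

View pics/hub_w6.png

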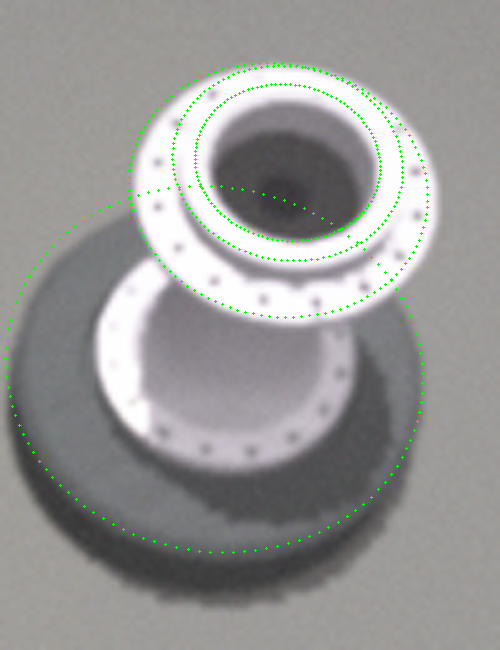

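View pics/hub_w1.png

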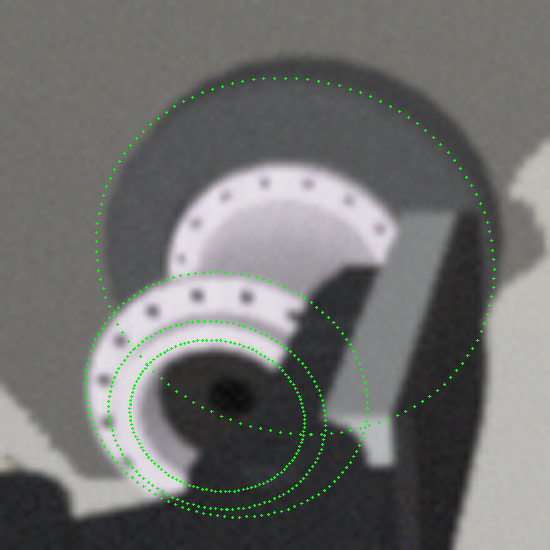

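View pics/hub_d6.png

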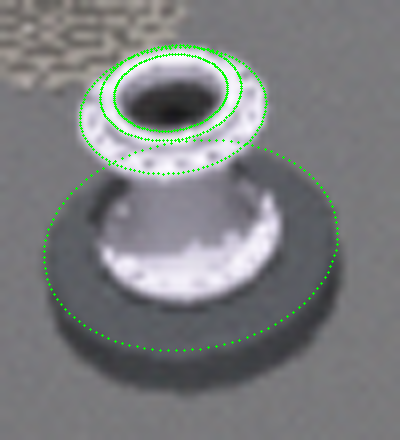

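View pics/hub_c6.png

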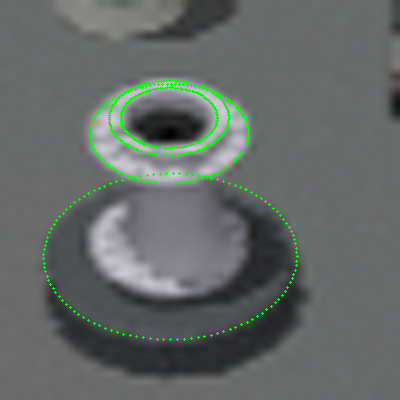

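Emit:
servo_tool --plan "0 0 0 0 0 5 1;0 0 0 0 0 25 1;0 0 0 0 0 50 1;0 0 0 0 0 72 1;0 0 0 8 20 77 1;0 0 0 20 52 77 1;0 0 0 33 87 77 1;0 0 0 46 122 77 1;0 0 0 59 157 77 1;0 0 0 72 190 77 1"

```text
t: 10.75
eef_pos: [597.3, -33.5, 332.2]
orientation: [-2.567, -0.003, 0.0]
force: [1.0, -1.4, -0.1]
grip_width: 13.8
```

Emit:
servo_tool --plan "0 0 0 10 25 0 1;0 0 0 15 39 0 1;0 0 0 17 43.5 0 1;0 0 0 17 43.5 0 1;0 0 0 17 43.5 0 1"

```text
t: 11.17
eef_pos: [613.8, 7.7, 332.0]
orientation: [-2.567, -0.003, 0.0]
force: [0.7, -0.3, -0.0]
grip_width: 13.5
```

```bash
python3 look.py w7 hub_seat; python3 look.py d7 hub_seat side;python3 look.py c7 hub_seat scene; cat > ov.py <<'E'
from plan import *
import sys
tag=sys.argv[1]; hc=[float(x) for x in sys.argv[2].split(',')]
for k in 'wdc':
    try: p,s=load(k+tag+'.pkl')
    except Exception: continue
    T=R.from_rotvec(s['orientation']); tip=s['eef_pos']+T.apply(tip_tool)
    a=p['pixels'].copy(); 
    c=proj(p,[*hc,85])[0]; h=(80,110) if k=='w' else (45,45); f=4 if k=='w' else 7
    x0,y0=max(0,int(c[0]-h[0])),max(0,int(c[1]-h[1]));x1,y1=min(512,int(c[0]+h[0])),min(384,int(c[1]+h[1]))
    a=cv2.resize(a[y0:y1,x0:x1],None,fx=f,fy=f,interpolation=cv2.INTER_CUBIC)
    a=a[:600,:800]
    def dot(X,col):
        for q in proj(p,X): q=(q+.5-[x0,y0])*f; cv2.circle(a,(int(q[0]),int(q[1])),1,col,-1)
    th=np.linspace(0,6.28,120)
    for r,z in ((17.3,85),(21.5,85),(28.5,78),(47,20)): dot(np.c_[hc[0]+r*np.cos(th),hc[1]+r*np.sin(th),z+0*th],(0,255,0))
    if len(sys.argv)<4: dot(tip,(0,0,255)); print(k,tip)
    cv2.imwrite(f'pics/ov_{k}{tag}.png',a)
E
python3 ov.py 7 606.5,72
```

```text
11.1667 [613.83   7.68 331.97] [-2.57 -0.    0.  ] [-0.09  0.25  0.19  1.56  0.57  1.47] [ 0.65 -0.32 -0.01] 13.545172136369949
hub_seat [([240.1, 285.8, 286.9, 355.5], 0.83)]
11.2667 [613.82   7.01 332.05] [-2.57 -0.   -0.  ] [-0.09  0.25  0.19  1.56  0.57  1.47] [-0.11 -0.31 -1.12] 13.739595923497141
hub_seat []
11.3667 [613.87   7.06 332.18] [-2.57 -0.   -0.  ] [-0.09  0.25  0.19  1.56  0.57  1.47] [-0.63  0.56 -0.98] 13.39734232360605
hub_seat [([238.0, 160.5, 267.9, 198.9], 0.83)]
w [613.7902  68.1904 113.5634]
d [613.8761  67.5562 113.6524]
c [614.0141  67.6335 113.7887]
```

View pics/ov_w7.png

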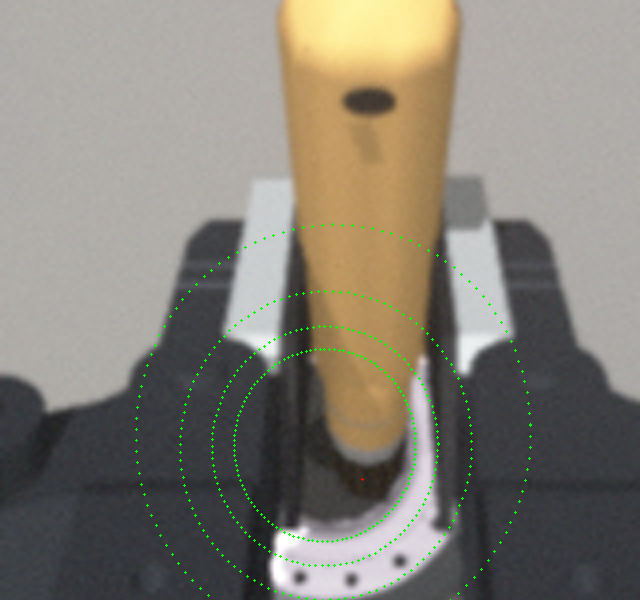

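View pics/ov_d7.png

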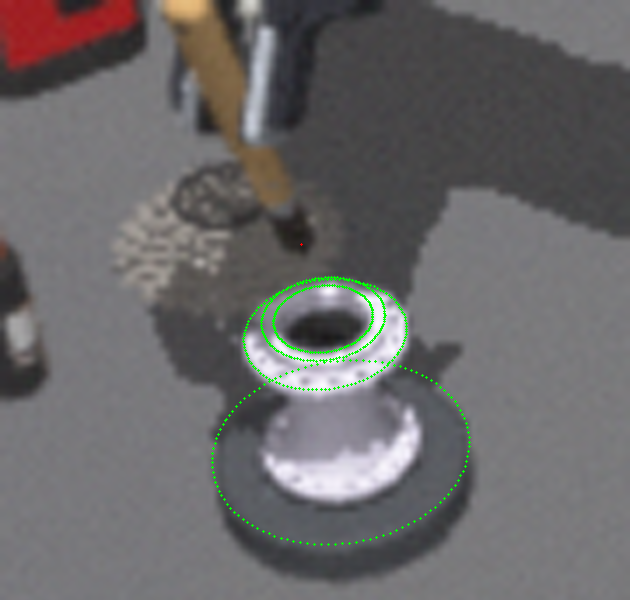

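View pics/ov_c7.png

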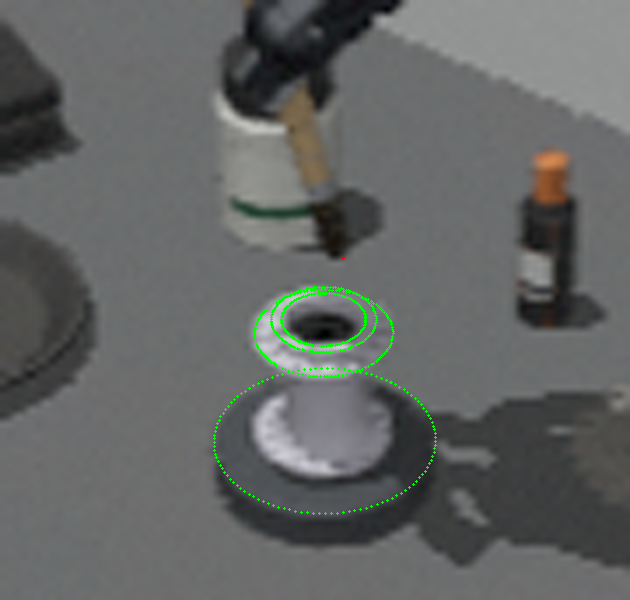

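Emit:
servo_tool --plan "0 0 0 0 2 -8 1;0 0 0 0 2 -16 1;0 0 0 0 2 -22 1;0 0 0 0 2 -24 1;0 0 0 0 2 -24 1"

```text
t: 11.88
eef_pos: [613.8, 10.3, 306.9]
orientation: [-2.566, -0.002, 0.002]
force: [-0.3, 0.1, -0.8]
grip_width: 13.5
```

Emit:
servo_tool --plan "0 0 0 0 0 -1 1;0 0 0 0 0 -2 1;0 0 0 0 0 -3 1;0 0 0 0 0 -4 1;0 0 0 0 0 -4 1"

```text
t: 12.3
eef_pos: [614.0, 10.3, 304.0]
orientation: [-2.567, -0.003, -0.0]
force: [0.9, 0.1, -0.7]
grip_width: 13.5
```

```bash
python3 look.py w8; python3 ov.py 8 606.5,73
```

```text
12.3 [614.01  10.26 304.04] [-2.57 -0.   -0.  ] [-0.08  0.25  0.13  1.51  0.57  1.47] [ 0.86  0.13 -0.65] 13.524614618636845
w [614.0627  70.854   85.6587]
```

View pics/ov_w8.png

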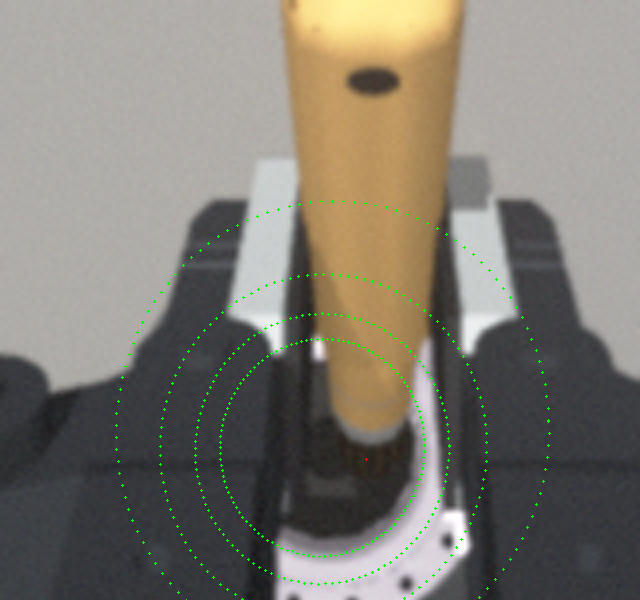

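Emit:
servo_tool --plan "0 0 0 -1 0 -0.7 1;0 0 0 -1.5 0 -1.4 1;0 0 0 -1.5 0 -2.1 1;0 0 0 -1.5 0 -2.8 1;0 0 0 -1.5 0 -3.2 1"

```text
t: 12.77
eef_pos: [612.5, 10.2, 300.9]
orientation: [-2.567, -0.003, -0.0]
force: [0.9, 0.3, -0.9]
grip_width: 13.3
```

Emit:
servo_tool --plan "0 0 0 0 0 -0.5 1;0 0 0 0 0 -1 1;0 0 0 0 0 -1.5 1"

```text
t: 13.02
eef_pos: [612.5, 10.3, 299.4]
orientation: [-2.566, -0.003, -0.0]
force: [0.0, -0.1, -0.8]
grip_width: 13.6
```

Emit:
servo_tool --plan "0 0 0 0 0 -0.5 1;0 0 0 0 0 -1 1"

```text
t: 13.18
eef_pos: [612.5, 10.2, 298.4]
orientation: [-2.566, -0.003, -0.0]
force: [-0.0, 0.1, 0.2]
grip_width: 13.6
```

Emit:
servo_tool --plan "0 0 0 0 0 -0.4 1;0 0 0 0 0 -0.8 1"

```text
t: 13.35
eef_pos: [612.5, 10.3, 297.6]
orientation: [-2.566, -0.003, -0.0]
force: [-0.0, 0.3, -0.5]
grip_width: 13.7
```

Emit:
servo_tool --plan "0 0 0 0 0 -0.4 1;0 0 0 0 0 -0.8 1"

```text
t: 13.52
eef_pos: [612.5, 10.2, 296.8]
orientation: [-2.566, -0.003, -0.0]
force: [0.2, 1.2, 0.7]
grip_width: 13.6
```

Emit:
servo_tool --plan "0 0 0 0 0 -0.3 1;0 0 0 0 0 -0.6 1"

```text
t: 13.68
eef_pos: [612.5, 10.2, 296.2]
orientation: [-2.566, -0.003, -0.0]
force: [-0.2, 0.2, 0.3]
grip_width: 13.6
```

Emit:
servo_tool --plan "0 0 0 0 0 -0.3 1;0 0 0 0 0 -0.6 1"

```text
t: 13.85
eef_pos: [612.5, 10.2, 295.7]
orientation: [-2.566, -0.003, -0.0]
force: [-0.0, 0.8, -0.1]
grip_width: 13.5
```

Emit:
servo_tool --plan "0 0 0 0 0 -0.3 1;0 0 0 0 0 -0.6 1"

```text
t: 14.02
eef_pos: [612.5, 10.3, 295.2]
orientation: [-2.566, -0.003, -0.0]
force: [-0.3, 0.5, 2.3]
grip_width: 13.9
```

Emit:
servo_tool --plan "0 0 0 0 0 -0.1 1;0 0 0 0 0 -0.1 1"

```text
t: 14.18
eef_pos: [612.5, 10.3, 295.2]
orientation: [-2.566, -0.003, -0.001]
force: [0.2, 0.4, 0.8]
grip_width: 13.8
```

```bash
python3 look.py w9;  python3 ov.py 9 606.5,73
```

```text
14.1833 [612.5   10.25 295.16] [-2.57 -0.   -0.  ] [-0.08  0.25  0.11  1.49  0.57  1.47] [0.2  0.36 0.79] 13.755442806733617
w [612.6233  70.9083  76.7939]
```

View pics/ov_w9.png

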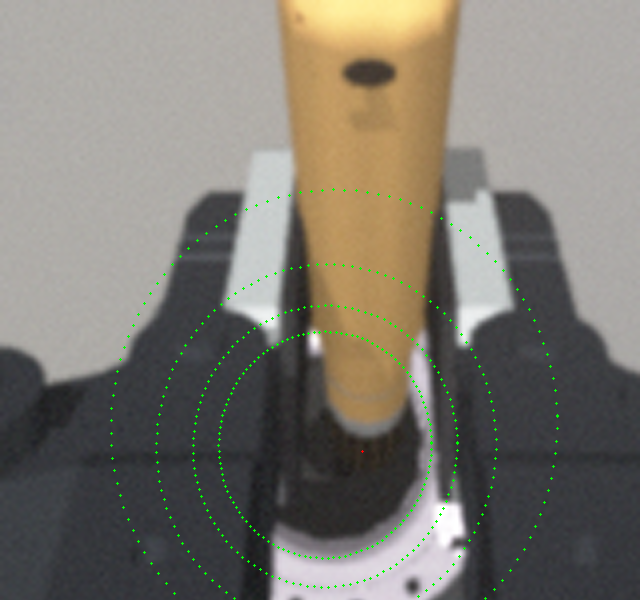

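Emit:
servo_tool --plan "0 0 0 0 0 -0.3 1;0 0 0 0 0 -0.4 1;0 0 0 0 0 -0.4 1"

```text
t: 14.48
eef_pos: [612.5, 10.3, 295.0]
orientation: [-2.566, -0.003, -0.001]
force: [-0.0, 1.3, 4.5]
grip_width: 13.6
```

Emit:
servo_tool --plan "0 0 0 0 0 -0.3 1;0 0 0 0 0 -0.4 1"

```text
t: 14.65
eef_pos: [612.5, 10.3, 294.7]
orientation: [-2.566, -0.003, -0.001]
force: [-2.0, 0.7, 6.1]
grip_width: 13.5
```

Emit:
servo_tool --plan "0 0 0 0 0 0.3 1;0 0 0 0 0 0.3 1;0 0 0 0 0 0.3 1"

```text
t: 14.9
eef_pos: [612.5, 10.3, 294.8]
orientation: [-2.566, -0.003, -0.001]
force: [-0.8, 0.5, 6.4]
grip_width: 13.2
```

Emit:
servo_tool --plan "0 0 0 0 0 5 1;0 0 0 0 0 15 1;0 0 0 0 0 35 1;0 0 0 0 0 65 1;0 0 0 0 0 85 1;0 0 0 0 0 85 1"

```text
t: 15.4
eef_pos: [612.6, 10.2, 384.9]
orientation: [-2.567, -0.005, -0.009]
force: [0.9, -0.7, 0.1]
grip_width: 13.4
```

```bash
python3 look.py c10 "" scene; python3 look.py w10;python3 look.py d10 "" side; python3 ov.py 10 606.5,73; python3 - <<'E'
from plan import *
s=load('d10.pkl')[1]
# commanded pose assumption = measured
print(Rg.as_rotvec(),(Rg*R.from_rotvec(s['orientation']).inv()).as_rotvec(), TCPg+[-40,0,130]-s['eef_pos'])
E
```

```text
15.4 [612.59  10.16 384.89] [-2.57 -0.01 -0.01] [-0.08  0.25  0.29  1.66  0.57  1.47] [ 0.89 -0.73  0.11] 13.392227037808823
15.45 [612.71  10.16 382.33] [-2.57 -0.   -0.01] [-0.08  0.25  0.28  1.65  0.57  1.47] [ 0.46 -0.12 -0.55] 13.647397863336913
15.5 [612.65  10.12 380.35] [-2.57 -0.   -0.  ] [-0.08  0.25  0.28  1.65  0.57  1.47] [ 0.09  0.86 -0.16] 13.274050235980296
w [613.6951  70.6176 163.9168]
d [613.0802  70.5993 161.9304]
c [614.0755  70.6786 166.4895]
[1.8897 1.971  0.5289] [-0.8412 -0.8761  1.43  ] [-192.5023  252.2654  -87.1361]
```

View pics/ov_d10.png

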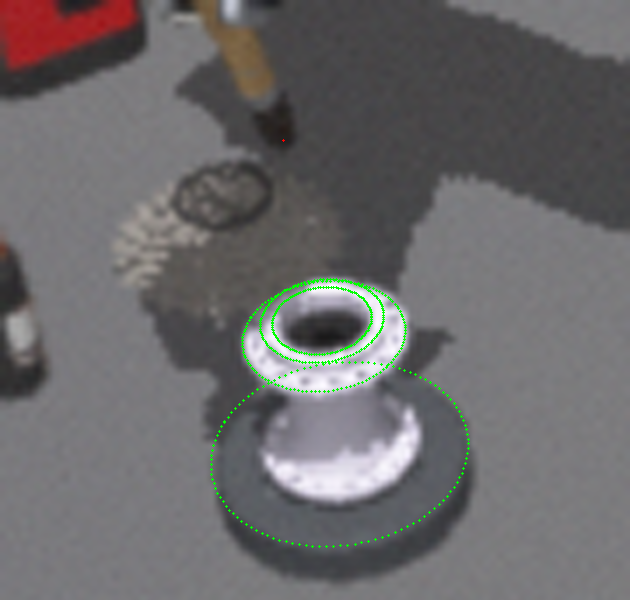

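View pics/c10.png

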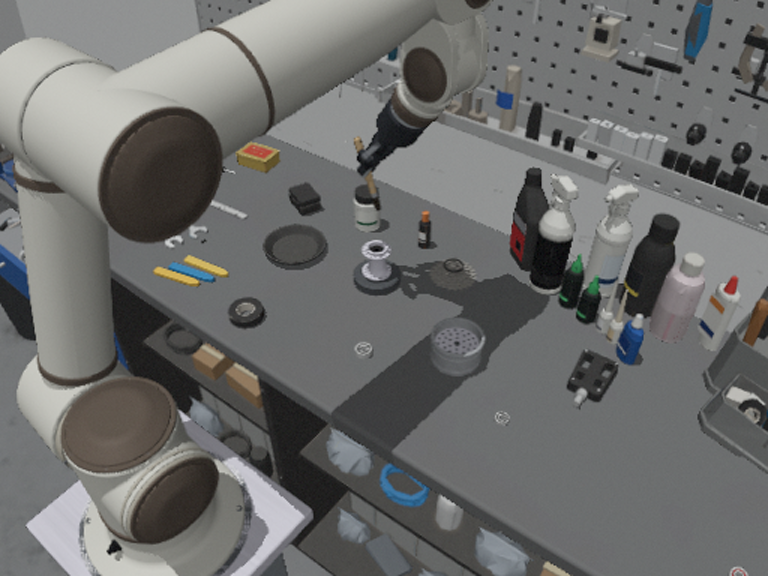

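Emit:
servo_tool --plan "-0.056 -0.0584 0.0953 -13 17 0 1;-0.112 -0.1168 0.1907 -26 34 0 1;-0.168 -0.1752 0.286 -38 50 -5 1;-0.224 -0.2336 0.3813 -51 67 -12 1;-0.28 -0.292 0.4767 -64 84 -20 1;-0.336 -0.3504 0.572 -77 101 -30 1;-0.393 -0.4088 0.6673 -90 118 -38 1;-0.449 -0.4672 0.7627 -103 135 -46 1;-0.505 -0.5256 0.858 -116 151 -52 1;-0.561 -0.584 0.9533 -128 168 -58 1"

```text
t: 16.38
eef_pos: [483.3, 178.7, 319.4]
orientation: [2.633, 1.573, 0.416]
force: [1.0, 0.2, -0.6]
grip_width: 13.6
```

Emit:
servo_tool --plan "-0.056 -0.0584 0.0953 -13 17 -6 1;-0.112 -0.1168 0.1907 -26 34 -12 1;-0.168 -0.1752 0.286 -38 50 -18 1;-0.224 -0.2336 0.3813 -51 67 -24 1;-0.28 -0.292 0.4767 -64 84 -29 1;-0.28 -0.292 0.4767 -64 84 -29 1;-0.28 -0.292 0.4767 -64 84 -29 1"

```text
t: 16.97
eef_pos: [419.4, 262.6, 290.8]
orientation: [1.892, 1.972, 0.525]
force: [1.1, -0.5, -0.4]
grip_width: 13.6
```

```bash
python3 look.py w11; python3 look.py d11 lid side; python3 - <<'E'
from plan import *
s=load('d11.pkl')[1]
Rc=R.from_rotvec(s['orientation'])
print((Rg*Rc.inv()).as_rotvec(), TCPg-s['eef_pos'], 'tip',s['eef_pos']+Rc.apply(tip_tool), s['force'])
E
```

```text
16.9667 [419.35 262.58 290.8 ] [1.89 1.97 0.52] [ 0.62 -0.32 -0.47  0.98 -0.28  0.52] [ 1.08 -0.51 -0.45] 13.615095050640024
17.0167 [420.04 262.18 291.45] [1.89 1.97 0.53] [ 0.62 -0.32 -0.47  0.98 -0.28  0.52] [ 0.07 -0.03 -0.65] 13.589916759244096
lid [([164.8, 268.7, 226.0, 320.0], 0.82)]
[ 0.0003 -0.0032  0.0026] [  40.1116    0.2132 -128.2383] tip [586.421  268.8085 137.7094] [ 0.067  -0.0334 -0.6498]
```

View pics/w11.png

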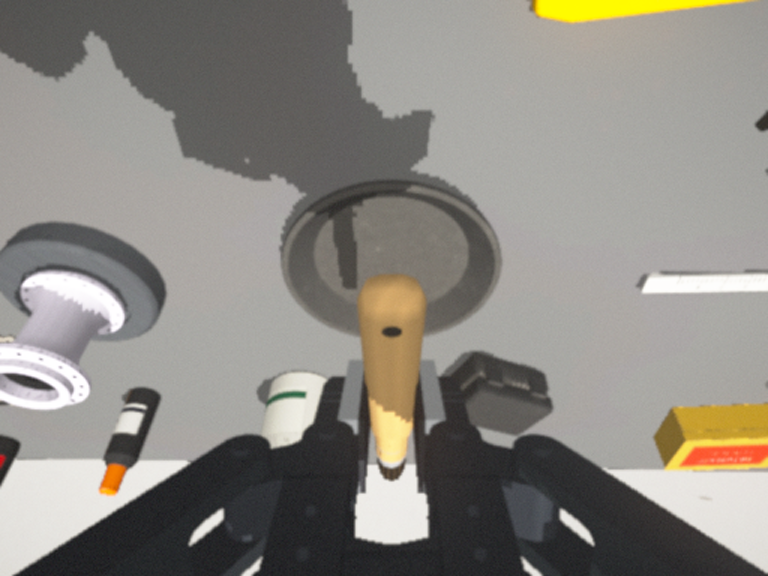

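Emit:
servo_tool --plan "0 0 0 9 0 -32 1;0 0 0 18 0 -64 1;0 0 0 26 0 -92 1;0 0 0 32 0 -112 1;0 0 0 36 0 -122 1;0 0 0 37 0 -125 1;0 0 0 37 0 -125 1"

```text
t: 17.7
eef_pos: [458.0, 261.8, 167.3]
orientation: [1.894, 1.968, 0.526]
force: [0.9, 0.7, 0.1]
grip_width: 13.6
```

Emit:
servo_tool --plan "0 0 0 0 0 -1 1;0 0 0 0 0 -2 1;0 0 0 0 0 -2 1"

```text
t: 17.95
eef_pos: [457.7, 262.5, 166.7]
orientation: [1.892, 1.969, 0.53]
force: [-0.3, -0.6, -0.7]
grip_width: 13.3
```

Emit:
servo_tool --plan "0 0 0 0 0 0 1;0 0 0 0 0 -0.5 1"

```text
t: 18.12
eef_pos: [457.6, 262.4, 165.7]
orientation: [1.892, 1.969, 0.529]
force: [-0.7, -0.3, -0.5]
grip_width: 13.8
```

```bash
python3 look.py d12 "" side; python3 - <<'E'
from h import *
p,s=load('d12.pkl')
cv2.imwrite('pics/d12c.png',cv2.resize(p['pixels'][230:340,140:280],None,fx=5,fy=5,interpolation=cv2.INTER_CUBIC))
E
```

```text
18.1167 [457.56 262.42 165.74] [1.89 1.97 0.53] [ 0.57 -0.17 -0.6   0.68 -0.26  0.47] [-0.68 -0.32 -0.54] 13.830383386269567
```

View pics/d12c.png

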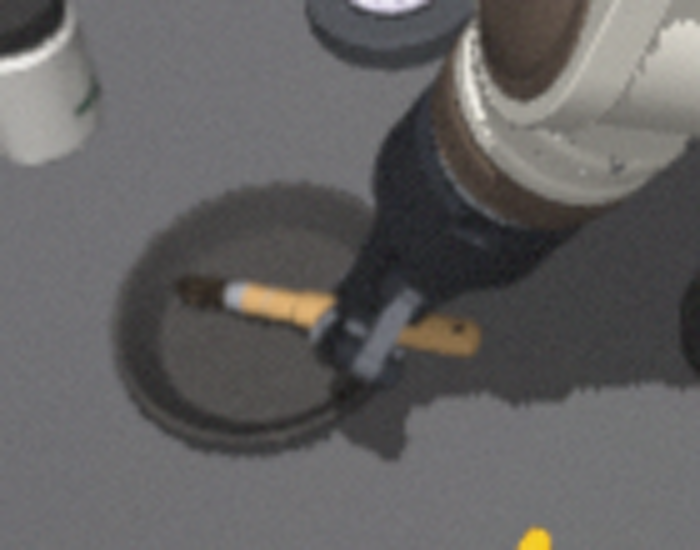

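Emit:
servo_tool --plan "0 0 0 0 0 -0.8 1;0 0 0 0 0 -1.6 1;0 0 0 0 0 -2 1;0 0 0 0 0 -2 1"

```text
t: 18.5
eef_pos: [457.7, 262.4, 163.5]
orientation: [1.892, 1.969, 0.529]
force: [-1.5, 0.0, 4.2]
grip_width: 13.5
```

Emit:
servo_tool --plan "0 0 0 0 0 0 0.5;0 0 0 0 0 0 0.2;0 0 0 0 0 0 0.2;0 0 0 0 0 0 0.1;0 0 0 -4 0 7 0.1;0 0 0 -15 -0.6 26 0.1;0 0 0 -30 -1.3 52 0;0 0 0 -45 -2 78 0;0 0 0 -50 -2 100 0;0 0 0 -50 -2 120 0"

```text
t: 19.33
eef_pos: [406.3, 260.2, 285.3]
orientation: [1.891, 1.97, 0.53]
force: [0.4, 0.4, 0.3]
grip_width: 42.2
```

```bash
python3 look.py d13 "" side; python3 look.py w13; python3 - <<'E'
from h import *
p,s=load('d13.pkl')
cv2.imwrite('pics/d13c.png',cv2.resize(p['pixels'][230:340,140:280],None,fx=5,fy=5,interpolation=cv2.INTER_CUBIC))
T=R.from_rotvec(s['orientation']).as_matrix(); print(T)
# desired: tool down, tool x along world direction angle
for ang in (0,90):
    a=np.radians(ang); X=np.array([np.cos(a),np.sin(a),0]);Z=np.array([0,0,-1]);Y=np.cross(Z,X)
    D=np.c_[X,Y,Z]; print(ang,R.from_matrix(D@T.T).as_rotvec())
E
```

```text
19.3333 [406.26 260.15 285.34] [1.89 1.97 0.53] [ 0.63 -0.35 -0.5   0.97 -0.28  0.53] [0.41 0.38 0.31] 42.20834168477477
19.3833 [407.43 260.72 289.64] [1.89 1.97 0.54] [ 0.63 -0.36 -0.5   0.97 -0.28  0.53] [0.96 1.2  4.67] 42.93731462595238
[[-0.04078599  0.86497861  0.50014849]
 [ 0.99916734  0.03477708  0.02133487]
 [ 0.00106051  0.5006022  -0.86567679]]
0 [ 0.40383989  0.42232836 -1.57076532]
90 [-0.01173084  0.52419952 -0.03958041]
```

View pics/d13c.png

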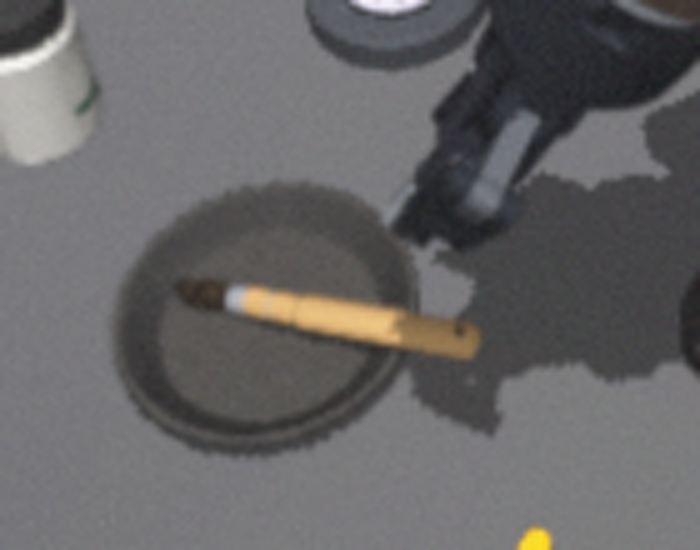

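View pics/w13.png

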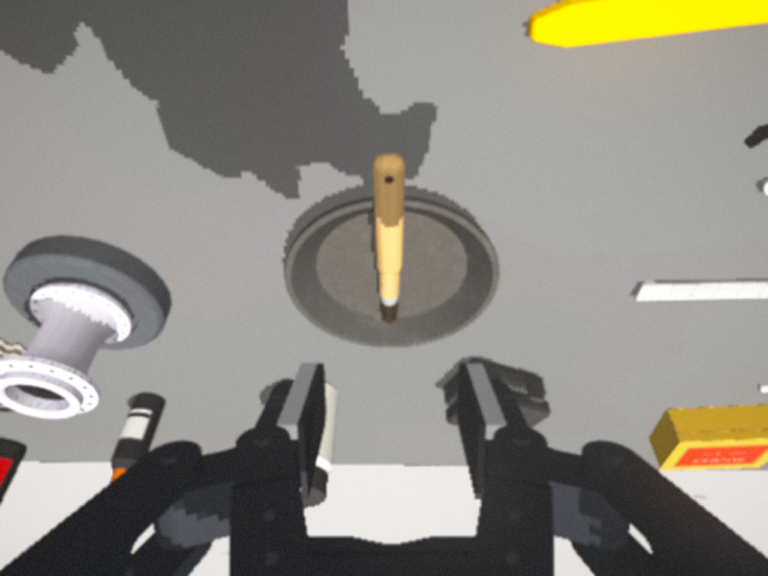

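Emit:
servo_tool --plan "-0.002 0.1 -0.008 3 -35 5 -0.1;-0.005 0.21 -0.016 8 -75 15 -0.1;-0.007 0.31 -0.024 12 -115 17 -0.1;-0.009 0.42 -0.032 16 -155 17 -0.1;-0.012 0.524 -0.04 20 -195 17 -0.1;-0.012 0.524 -0.04 25 -230 17 -0.1;-0.012 0.524 -0.04 30 -265 17 -0.1;-0.012 0.524 -0.04 30 -287 17 -0.1;-0.012 0.524 -0.04 30 -287 17 -0.1;-0.012 0.524 -0.04 30 -287 17 -0.1"

```text
t: 20.27
eef_pos: [437.3, -27.8, 299.6]
orientation: [-2.225, -2.217, 0.004]
force: [0.2, -0.0, -0.5]
grip_width: 47.0
```

Emit:
servo_tool --plan "0 0 0 0 0 0 -0.1;0 0 0 0 0 0 -0.1;0 0 0 0 0 0 -0.1"

```text
t: 20.52
eef_pos: [437.4, -25.9, 300.0]
orientation: [2.22, 2.222, -0.003]
force: [-0.3, 0.2, 0.2]
grip_width: 47.1
```

```bash
python3 look.py w14 bearing_centre;  python3 - <<'E'
from h import *
p,s=load('w14.pkl')
cv2.imwrite('pics/w14c.png',cv2.resize(p['pixels'][140:250,200:320],None,fx=5,fy=5,interpolation=cv2.INTER_CUBIC))
print(R.from_rotvec(s['orientation']).as_matrix())
E
```

```text
20.5167 [437.43 -25.86 299.97] [ 2.22  2.22 -0.  ] [-0.06 -0.19 -0.3   1.47 -0.   -0.06] [-0.28  0.16  0.23] 47.09858521925408
bearing_centre [([240.2, 167.3, 278.4, 207.5], 0.6)]
[[-0.00112104  0.99999883 -0.00104339]
 [ 0.99999826  0.00111948 -0.00149371]
 [-0.00149254 -0.00104506 -0.99999834]]
```

View pics/w14.png

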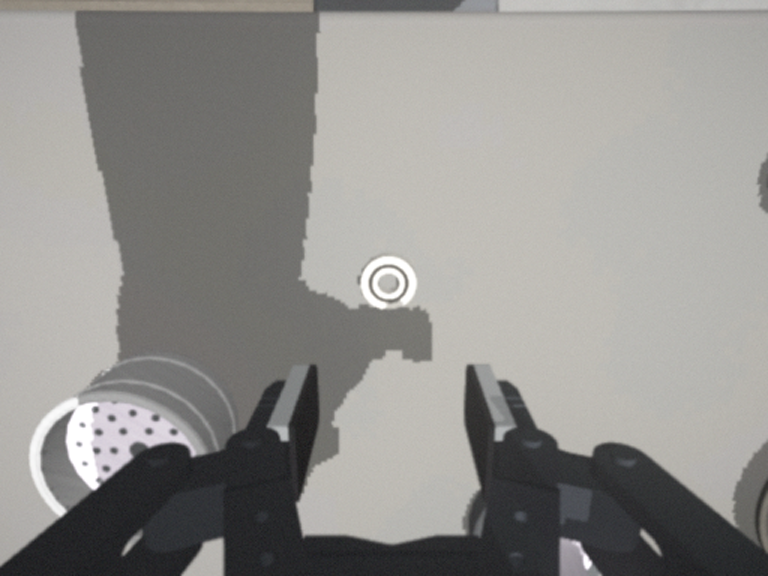

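View pics/w14c.png

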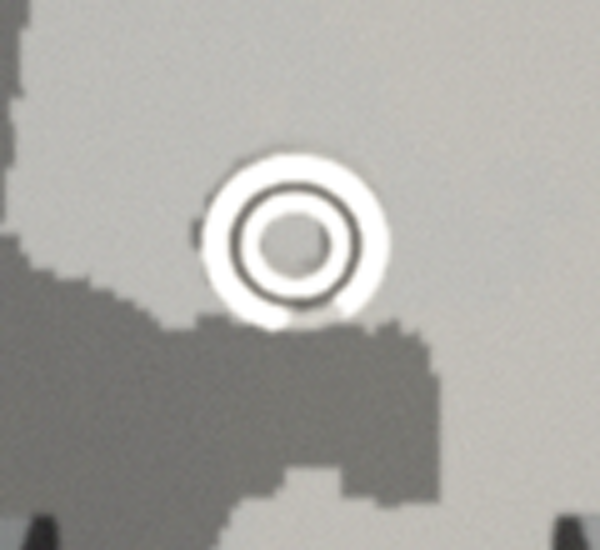

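```bash
python3 - <<'E'
from h import *
np.set_printoptions(precision=2,suppress=True)
p,s=load('w14.pkl')
X=plane(p,258.9,188.9,12); print(X, X-s['eef_pos'])
E
```

```text
[437.45 -28.27  12.  ] [   0.02   -2.41 -287.97]
```

Emit:
servo_tool --plan "0 0 0 0 -2.4 -30 0;0 0 0 0 -2.4 -60 0;0 0 0 0 -2.4 -85 0.05;0 0 0 0 -2.4 -102 0.05;0 0 0 0 -2.4 -112 0.05;0 0 0 0 -2.4 -116 0.05;0 0 0 0 -2.4 -116 0.05"

```text
t: 21.2
eef_pos: [437.4, -28.9, 183.7]
orientation: [-2.221, -2.221, 0.004]
force: [-0.2, -0.8, 0.2]
grip_width: 40.3
```

```bash
python3 look.py w15
```

```text
21.2 [437.41 -28.91 183.7 ] [-2.22 -2.22  0.  ] [-0.07 -0.15 -0.48  1.24 -0.   -0.07] [-0.22 -0.79  0.23] 40.330928925866814
```

View pics/w15.png

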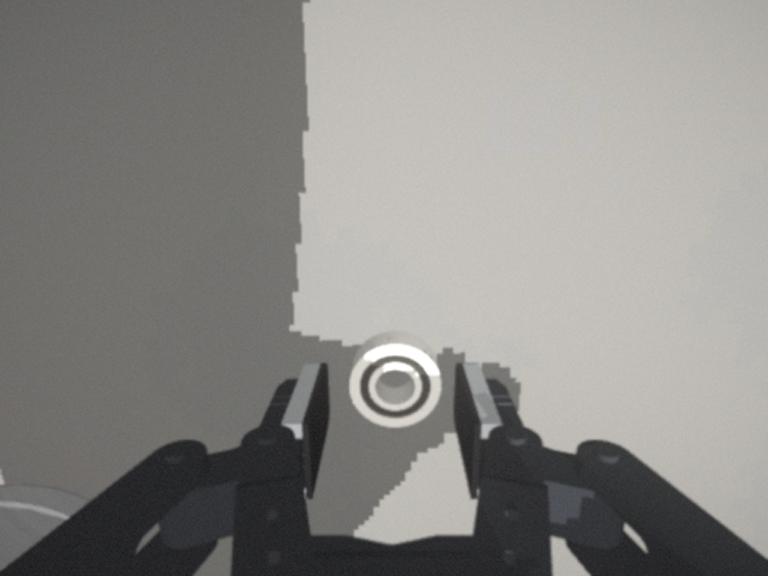

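```bash
python3 - <<'E'
from h import *
np.set_printoptions(precision=2,suppress=True)
p,s=load('w15.pkl'); T=R.from_rotvec(s['orientation'])
for q in [(0,0,171.7),(20,-11,173),(20,11,173),(-20,-11,173),(-20,-11,150)]:
    print(q,proj(p,s['eef_pos']+T.apply(q))*1.5)
X=plane(p,396/1.5-.17,386/1.5-.17,12); print(X,T.inv().apply(X-s['eef_pos']))
E
```

```text
(0, 0, 171.7) [[392.4  387.35]]
(20, -11, 173) [[455.74 354.27]]
(20, 11, 173) [[453.08 415.29]]
(-20, -11, 173) [[329.13 354.22]]
(-20, -11, 150) [[318.82 390.51]]
[436.53 -28.09  12.  ] [  1.07  -0.57 171.7 ]
```

Emit:
servo_tool --plan "0 0 0 0.5 1 -3 0.05;0 0 0 0.5 1 -6 0.05;0 0 0 0.5 1 -8 0.05;0 0 0 0.5 1 -8 0.05"

```text
t: 21.58
eef_pos: [438.0, -28.1, 175.9]
orientation: [2.222, 2.221, -0.003]
force: [-0.4, -0.4, -0.0]
grip_width: 40.5
```

Emit:
servo_tool --plan "0 0 0 0 0 -0.8 0.05;0 0 0 0 0 -1.6 0.05;0 0 0 0 0 -2.4 0.05"

```text
t: 21.83
eef_pos: [438.0, -28.2, 173.6]
orientation: [2.222, 2.22, -0.003]
force: [0.9, 0.1, 0.5]
grip_width: 40.7
```

Emit:
servo_tool --plan "0 0 0 0 0 -0.8 0.05;0 0 0 0 0 -1.6 0.05;0 0 0 0 0 -2.4 0.05"

```text
t: 22.08
eef_pos: [438.0, -28.2, 171.8]
orientation: [2.222, 2.221, -0.003]
force: [-6.6, 0.2, 15.6]
grip_width: 40.6
```

Emit:
servo_tool --plan "0 0 0 0 0 -0.8 0.05;0 0 0 0 0 -1.6 0.05"

```text
t: 22.25
eef_pos: [438.0, -28.1, 171.7]
orientation: [2.221, 2.22, -0.002]
force: [-14.2, 0.7, 33.5]
grip_width: 40.8
```

Emit:
servo_tool --plan "0 0 0 0 0 4 0.05;0 0 0 0 0 8 0.05;0 0 0 0 0 11 0.05;0 0 0 0 0 11 0.05;0 0 0 0 0 11 0.05"

```text
t: 22.67
eef_pos: [438.1, -28.2, 180.5]
orientation: [2.222, 2.221, -0.003]
force: [-0.1, 0.3, 0.1]
grip_width: 40.6
```

Emit:
servo_tool --plan "0 0 0 0 0 0 0.2;0 0 0 0 0 0 0.5;0 0 0 0 0 0 1;0 0 0 0 0 0 1;0 0 0 0 0 0 1;0 0 0 0 0 0 1" --force 40

```text
t: 23.17
eef_pos: [437.9, -28.2, 180.6]
orientation: [2.222, 2.221, -0.003]
force: [-1.5, 0.2, 3.8]
grip_width: 27.3
```

```bash
python3 look.py w16
```

```text
23.1667 [437.94 -28.17 180.55] [ 2.22  2.22 -0.  ] [-0.06 -0.15 -0.49  1.23 -0.   -0.06] [-1.55  0.17  3.84] 27.315197207207348
```

View pics/w16.png

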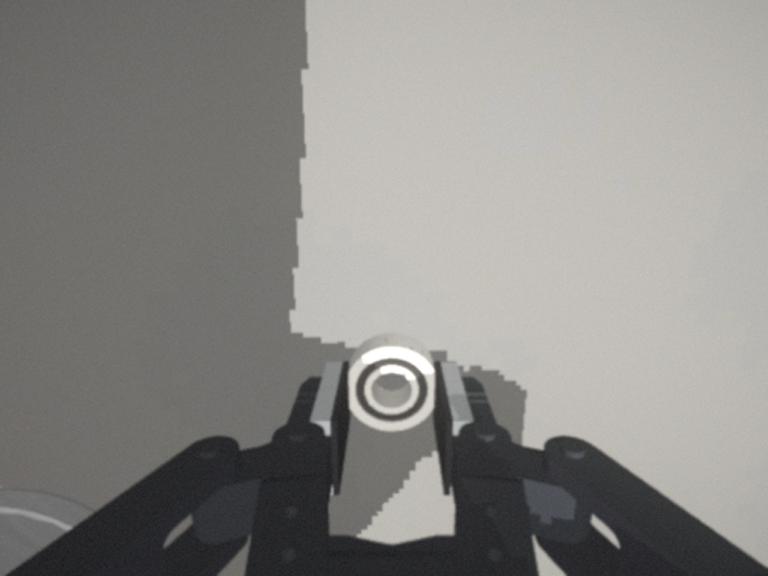

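Emit:
servo_tool --plan "0 0 0 0 0 10 1;0 0 0 0 0 40 1;0 0 0 0 0 80 1;0 0 0 15 10 115 1;0 0 0 40 24 145 1;0 0 0 70 42 170 1;0 0 0 105 63 185 1;0 0 0 138 82 192 1;0 0 0 162 97 192 1;0 0 0 169 101 192 1"

```text
t: 24.05
eef_pos: [609.8, 75.0, 372.1]
orientation: [2.22, 2.222, -0.002]
force: [0.5, -0.4, -1.5]
grip_width: 27.2
```

Emit:
servo_tool --plan "0 0 0 0 0 0 1;0 0 0 0 0 0 1;0 0 0 0 0 0 1"

```text
t: 24.3
eef_pos: [606.1, 72.2, 372.8]
orientation: [2.222, 2.22, -0.004]
force: [0.1, -1.0, -0.2]
grip_width: 27.3
```

```bash
python3 look.py w17 hub_seat; python3 - <<'E'
from h import *
p,s=load('w17.pkl')
cv2.imwrite('pics/w17c.png',cv2.resize(p['pixels'][140:270,200:320],None,fx=4.6,fy=4.6,interpolation=cv2.INTER_CUBIC))
E
```

```text
24.3 [606.12  72.19 372.8 ] [ 2.22  2.22 -0.  ] [ 0.12  0.23  0.27  1.62 -0.    0.12] [ 0.1  -0.98 -0.24] 27.31584311660719
hub_seat [([217.6, 122.5, 308.6, 218.9], 0.74)]
```

View pics/w17.png

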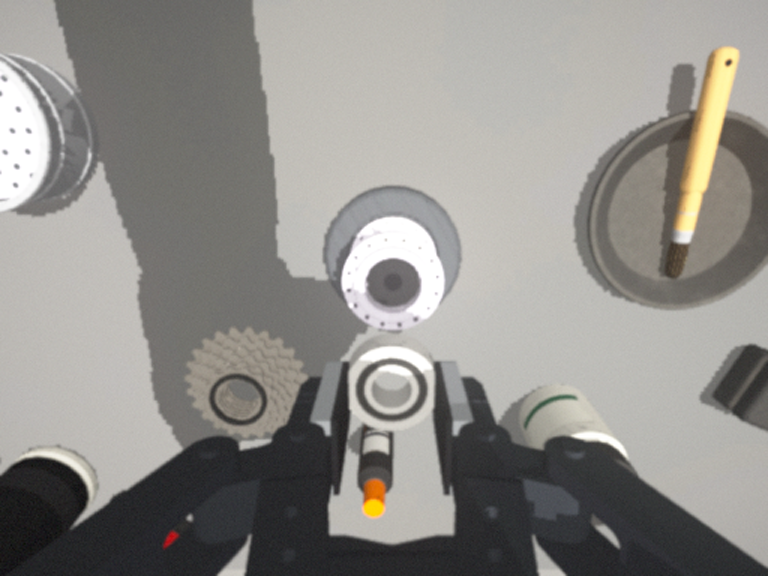

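View pics/w17c.png

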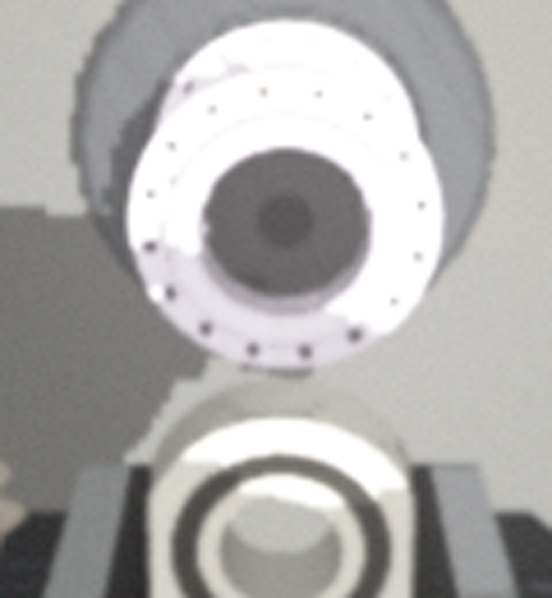

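```bash
python3 - <<'E'
from h import *
np.set_printoptions(precision=2,suppress=True)
p,s=load('w17.pkl'); T=R.from_rotvec(s['orientation']); e=s['eef_pos']
c=lambda u,v:(200+(u+.5)/4.6-.5,140+(v+.5)/4.6-.5)
for n,q,z in [('washer hole',(286,221),77),('washer disc',(286,222.5),77),('flange',(285.5,217.5),78)]:
    X=plane(p,*c(*q),z); print(n,X,T.inv().apply(X-e))
# bearing ring fit in w16 (on table) and w17
from scipy.optimize import least_squares
a=p['pixels'];cv2.imwrite('pics/w17b.png',cv2.resize(a[215:300,220:300],None,fx=7,fy=7,interpolation=cv2.INTER_CUBIC))
E
```

```text
washer hole [607.25  72.08  77.  ] [  0.4   1.6 295.8]
washer disc [607.54  72.08  77.  ] [  0.4    1.89 295.8 ]
flange [606.29  71.98  78.  ] [  0.31   0.63 294.8 ]
```

View pics/w17b.png

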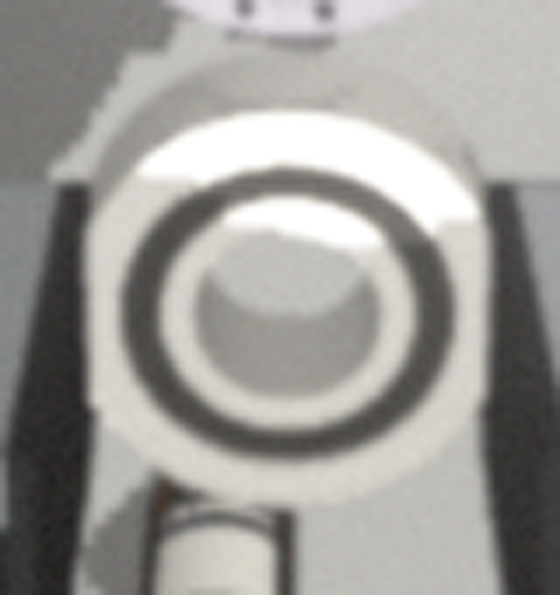

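```bash
cat > fit.py <<'E'
from h import *
from scipy.optimize import least_squares
th=np.linspace(0,2*np.pi,181)
def fitc(p,ext,z,x0,r=None):
    "ext=(l,r,t,b) pixel extremes (None allowed); world plane z"
    def f(v):
        rr=r if r else v[2]
        q=proj(p,np.c_[v[0]+rr*np.cos(th),v[1]+rr*np.sin(th),0*th+z])
        m=[q[:,0].min(),q[:,0].max(),q[:,1].min(),q[:,1].max()]
        return [a-b for a,b in zip(m,ext) if b is not None]
    s=least_squares(f,[*x0]+([] if r else [12.]),diff_step=1e-4); return s.x,np.round(s.fun,2)
E
python3 - <<'E'
from fit import *
np.set_printoptions(precision=2,suppress=True)
p,s=load('w17.pkl'); T=R.from_rotvec(s['orientation']); e=s['eef_pos']
cc=lambda l,r,t,b,k,o:[None if v is None else oo+(v+.5)/k-.5 for v,oo in zip((l,r,t,b),(o[0],o[0],o[1],o[1]))]
zb=e[2]-168.55
for n,ex in (('ring out',(122,456,165,461)),('ring in',(160,417,196,430)),('outer',(None,None,108,505))):
    if n=='outer': x,f=fitc(p,cc(*ex,7,(220,215)),zb,(606,72),15.)
    else: x,f=fitc(p,cc(*ex,7,(220,215)),zb,(606,72))
    print(n,x,f,T.inv().apply([x[0],x[1],zb]-e))
for n,ex,z,r in (('flange',(127,444,67,368),78,28.5),('washer',(205,368,148,None),77,15.5),('hole',(257,314,194,248),77,None)):
    x,f=fitc(p,cc(*ex,4.6,(200,140)),z,(606,72),r); print(n,x,f,T.inv().apply([x[0],x[1],z]-e))
E
```

```text
ring out [604.9   71.54  11.18] [ 0.08 -0.08 -0.09  0.09] [ -0.36  -0.95 168.55]
ring in [604.8   71.5    8.71] [-0.16  0.16  0.17 -0.18] [ -0.4   -1.05 168.55]
outer [604.61  55.04] [-0.16  0.18] [-16.86  -1.22 168.58]
flange [607.16  71.98] [ 0.58 -0.58  0.19 -0.26] [  0.3    1.51 294.8 ]
washer [609.    72.17] [-0.59  0.59  0.02] [  0.49   3.35 295.79]
hole [607.28  71.98   5.2 ] [ 0.04 -0.04 -0.04  0.04] [  0.31   1.63 295.8 ]
```

Emit:
servo_tool --plan "0 0 0 1.8 0.4 -25 1;0 0 0 1.8 0.4 -50 1;0 0 0 1.8 0.4 -72 1;0 0 0 1.8 0.4 -88 1;0 0 0 1.8 0.4 -97 1;0 0 0 1.8 0.4 -101 1;0 0 0 1.8 0.4 -101 1;0 0 0 1.8 0.4 -101 1"

```text
t: 25.07
eef_pos: [608.8, 73.1, 272.8]
orientation: [2.221, 2.22, -0.001]
force: [0.5, 0.6, -0.2]
grip_width: 26.8
```

```bash
python3 look.py w18; python3 look.py d18 "" side; python3 look.py c18 "" scene; python3 ov.py 18 607,72 n
```

```text
25.0667 [608.82  73.07 272.84] [ 2.22  2.22 -0.  ] [ 0.12  0.23  0.08  1.42 -0.    0.12] [ 0.52  0.55 -0.18] 26.84193530417731
25.1167 [608.96  73.12 273.07] [ 2.22  2.22 -0.  ] [ 0.12  0.23  0.08  1.42 -0.    0.12] [ 0.85 -0.38  0.56] 27.085492642662242
25.1667 [609.02  73.21 273.03] [ 2.22  2.22 -0.  ] [ 0.12  0.23  0.08  1.42 -0.    0.12] [-0.18 -0.16  0.26] 26.531049641353132
```

View pics/w18.png

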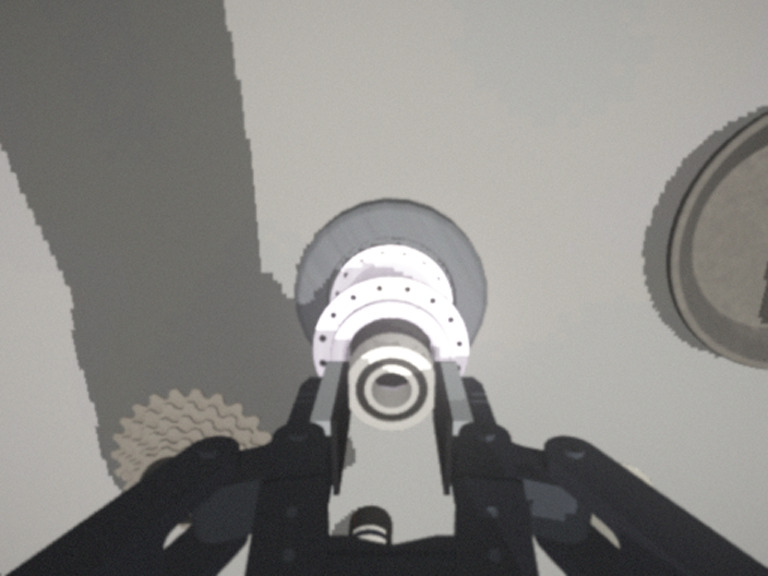

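View pics/ov_d18.png

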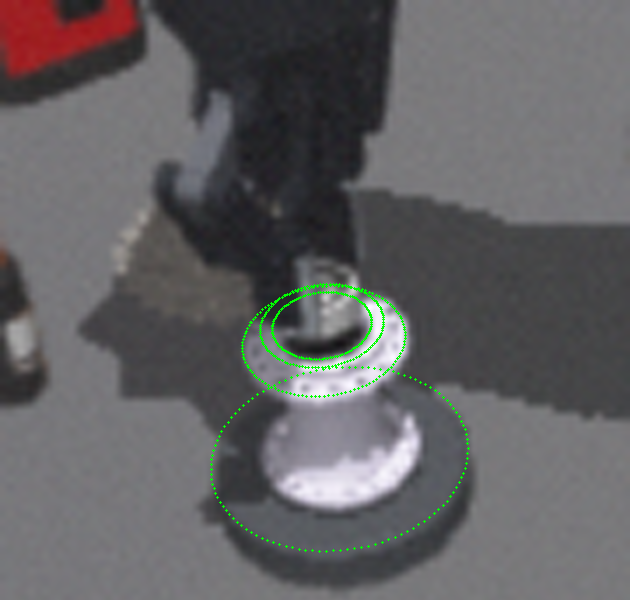

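View pics/ov_c18.png

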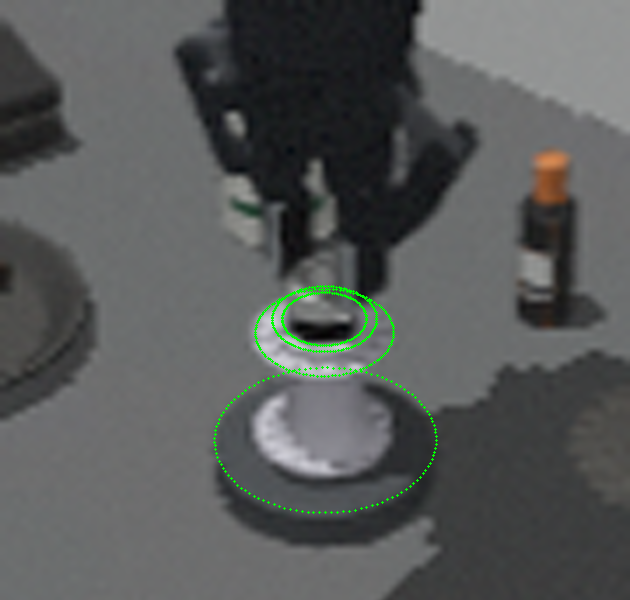

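```bash
python3 - <<'E'
from h import *
p,s=load('w18.pkl'); a=p['pixels'];cv2.imwrite('pics/w18b.png',cv2.resize(a[175:290,195:325],None,fx=6,fy=5.2,interpolation=cv2.INTER_CUBIC))
E
```

```text
(no output)
```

View pics/w18b.png

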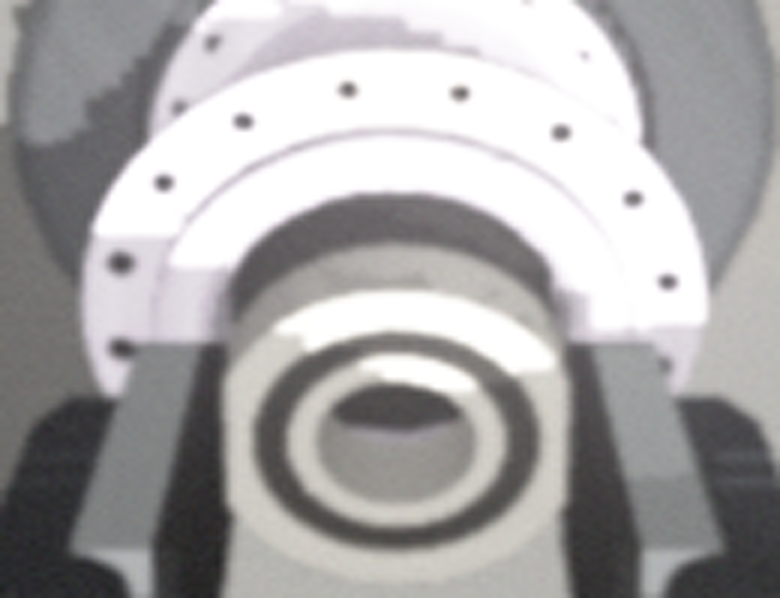

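```bash
python3 - <<'E'
from fit import *
np.set_printoptions(precision=2,suppress=True)
p,s=load('w18.pkl'); T=R.from_rotvec(s['orientation']); e=s['eef_pos']
def cc(l,r,t,b): return [None if v is None else o+(v+.5)/k-.5 for v,o,k in zip((l,r,t,b),(195,195,175,175),(6,6,5.2,5.2))]
zb=e[2]-168.55
for n,ex,z,r in (('ring out',(252,540,332,549),zb,11.2),('ring in',(289,507,353,527),zb,8.7),('flange',(80,710,48,None),78,28.5),('mouth edge z83.6 r15.9',(None,None,192,None),83.6,15.9),('wall base',(152,635,130,None),78,21.5)):
    x,f=fitc(p,cc(*ex),z,(607,72),r); print(n,x,f,T.inv().apply([x[0],x[1],z]-e))
E
```

```text
ring out [607.93  72.33] [ 0.18 -0.18 -0.37  0.4 ] [ -0.51  -0.97 168.55]
ring in [607.78  72.49] [-0.34  0.34  0.21 -0.22] [ -0.35  -1.12 168.55]
flange [606.8   72.17] [ 0.24 -0.24 -0.02] [ -0.64  -2.11 194.84]
mouth edge z83.6 r15.9 [607.45  72.  ] [-0.] [ -0.82  -1.45 189.24]
wall base [608.42  72.04] [ 0.96 -0.96 -0.07] [ -0.77  -0.49 194.84]
```

Emit:
servo_tool --plan "0 0 0 -0.7 -0.3 -2 1;0 0 0 -0.7 -0.3 -4 1;0 0 0 -0.7 -0.3 -6 1;0 0 0 -0.7 -0.3 -6 1"

```text
t: 25.55
eef_pos: [608.0, 72.9, 265.0]
orientation: [-2.222, -2.221, 0.004]
force: [0.2, -0.2, -1.1]
grip_width: 27.2
```

Emit:
servo_tool --plan "0 0 0 0 0 -0.7 1;0 0 0 0 0 -1.4 1;0 0 0 0 0 -2 1"

```text
t: 25.8
eef_pos: [608.1, 73.0, 263.5]
orientation: [2.222, 2.221, -0.003]
force: [0.6, -0.5, -0.3]
grip_width: 27.0
```

Emit:
servo_tool --plan "0 0 0 0 0 -0.7 1;0 0 0 0 0 -1.4 1;0 0 0 0 0 -2 1"

```text
t: 26.05
eef_pos: [608.1, 72.9, 261.5]
orientation: [2.222, 2.221, -0.003]
force: [0.0, 0.9, -0.5]
grip_width: 27.1
```

Emit:
servo_tool --plan "0 0 0 0 0 -0.6 1;0 0 0 0 0 -1.2 1"

```text
t: 26.22
eef_pos: [608.1, 72.9, 260.3]
orientation: [2.222, 2.221, -0.003]
force: [-1.0, -0.0, 0.1]
grip_width: 27.0
```

```bash
python3 look.py c19 "" scene;python3 look.py d19 "" side;  python3 ov.py 19 607,72 n
```

```text
26.2167 [608.1   72.93 260.32] [ 2.22  2.22 -0.  ] [ 0.12  0.23  0.06  1.4  -0.    0.12] [-1.   -0.01  0.07] 26.971223158808083
26.2667 [608.07  72.96 260.18] [ 2.22  2.22 -0.  ] [ 0.12  0.23  0.06  1.4  -0.    0.12] [-0.86 -0.31 -0.08] 27.112511108326963
```

View pics/ov_d19.png

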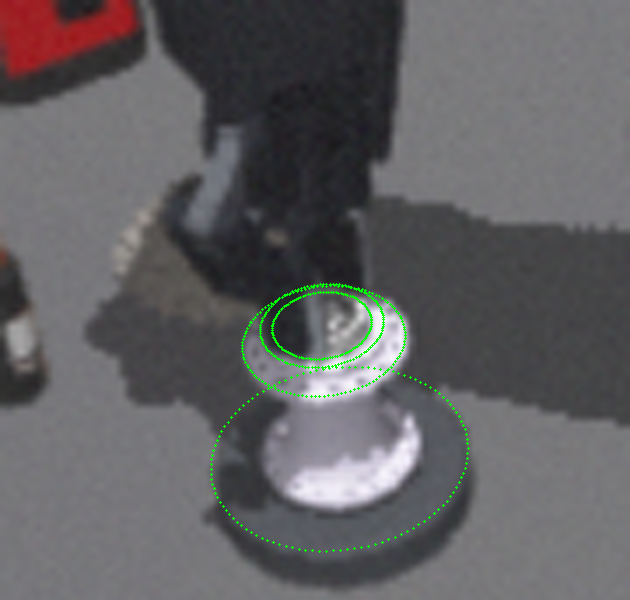

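View pics/ov_c19.png

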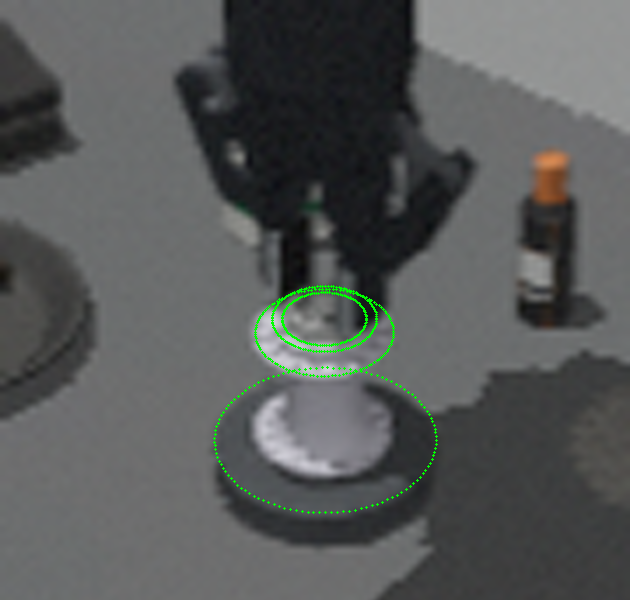

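Emit:
servo_tool --plan "0 0 0 0 0 -0.5 1;0 0 0 0 0 -1 1"

```text
t: 26.48
eef_pos: [608.1, 72.9, 259.4]
orientation: [2.222, 2.221, -0.003]
force: [-0.5, 0.7, -0.8]
grip_width: 27.6
```

Emit:
servo_tool --plan "0 0 0 0 0 0 0.25;0 0 0 0 0 0 0.2;0 0 0 0 0 0 0.1;0 0 0 0 0 0 0.1;0 0 0 0 0 5 0.1;0 0 0 0 0 20 0.1;0 0 0 0 0 45 0.1;0 0 0 0 0 70 0.1;0 0 0 0 0 70 0.1;0 0 0 0 0 70 0.1"

```text
t: 27.32
eef_pos: [608.4, 73.0, 331.4]
orientation: [2.22, 2.219, 0.001]
force: [0.3, -0.8, -0.3]
grip_width: 38.3
```

```bash
python3 look.py w20;python3 - <<'E'
from h import *
p,s=load('w20.pkl'); a=p['pixels'];cv2.imwrite('pics/w20b.png',cv2.resize(a[140:270,195:325],None,fx=5,fy=4.5,interpolation=cv2.INTER_CUBIC))
E
```

```text
27.3167 [608.39  72.97 331.42] [2.22 2.22 0.  ] [ 0.12  0.22  0.19  1.53 -0.    0.12] [ 0.26 -0.76 -0.32] 38.33135565725007
```

View pics/w20b.png

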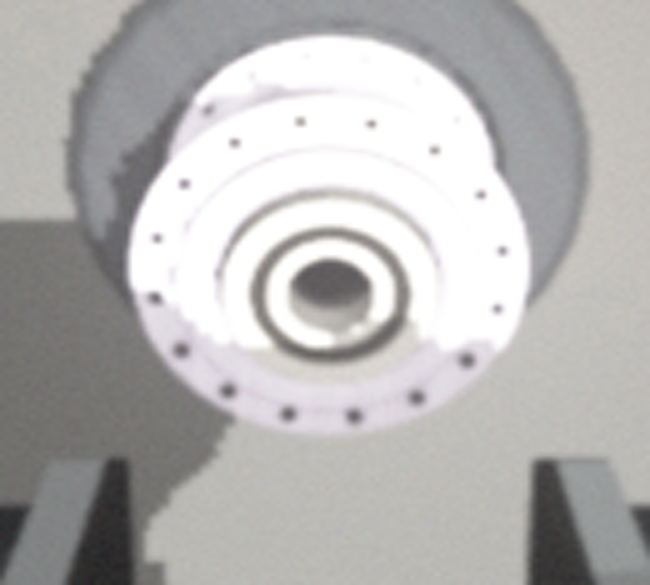

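Emit:
servo_tool --plan "0 0 0 -1 -0.4 -15 0.7;0 0 0 -1 -0.4 -30 0.7;0 0 0 -1 -0.4 -45 0.7;0 0 0 -1 -0.4 -54 0.7;0 0 0 -1 -0.4 -60 0.7;0 0 0 -1 -0.4 -61 0.7;0 0 0 -1 -0.4 -61 0.7"

```text
t: 27.95
eef_pos: [607.0, 72.5, 268.1]
orientation: [-2.222, -2.221, 0.004]
force: [0.4, 0.0, 0.1]
grip_width: 12.4
```

```bash
python3 look.py w21;python3 - <<'E'
from h import *
p,s=load('w21.pkl'); a=p['pixels'];cv2.imwrite('pics/w21b.png',cv2.resize(a[175:290,195:325],None,fx=6,fy=5.2,interpolation=cv2.INTER_CUBIC))
E
```

```text
27.95 [607.03  72.53 268.14] [-2.22 -2.22  0.  ] [ 0.12  0.23  0.07  1.42 -0.    0.12] [0.38 0.03 0.07] 12.410732929744482
```

View pics/w21b.png

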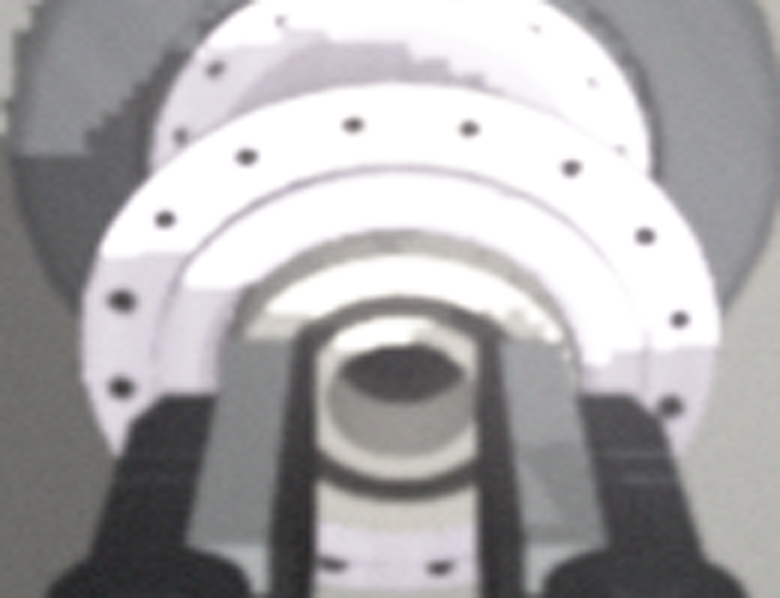

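Emit:
servo_tool --plan "0 0 0 0 0 -1 0.7;0 0 0 0 0 -2 0.7;0 0 0 0 0 -3 0.7"

```text
t: 28.25
eef_pos: [607.2, 72.5, 265.9]
orientation: [2.221, 2.22, -0.002]
force: [0.2, 0.4, -0.6]
grip_width: 12.9
```

Emit:
servo_tool --plan "0 0 0 0 0 -0.7 0.7;0 0 0 0 0 -1.4 0.7"

```text
t: 28.42
eef_pos: [607.1, 72.6, 264.0]
orientation: [2.222, 2.221, -0.003]
force: [-0.3, -0.9, -1.1]
grip_width: 12.4
```

Emit:
servo_tool --plan "0 0 0 0 0 -0.7 0.7;0 0 0 0 0 -1.4 0.7"

```text
t: 28.58
eef_pos: [607.1, 72.5, 262.6]
orientation: [2.222, 2.221, -0.003]
force: [-1.2, -0.0, 6.5]
grip_width: 12.9
```

Emit:
servo_tool --plan "0 0 0 0 0 -0.7 0.7;0 0 0 0 0 -1.2 0.7"

```text
t: 28.75
eef_pos: [607.0, 72.5, 262.1]
orientation: [2.221, 2.22, -0.002]
force: [-2.3, -0.0, 6.8]
grip_width: 12.6
```

Emit:
servo_tool --plan "0 0 0 0 0 -0.7 0.7;0 0 0 0 0 -1.4 0.7"

```text
t: 28.92
eef_pos: [607.0, 72.5, 260.9]
orientation: [2.221, 2.22, -0.002]
force: [-2.7, -0.6, 7.0]
grip_width: 12.7
```

Emit:
servo_tool --plan "0 0 0 0 0 -0.7 0.7;0 0 0 0 0 -1.4 0.7"

```text
t: 29.08
eef_pos: [607.0, 72.5, 259.5]
orientation: [2.221, 2.22, -0.002]
force: [-2.8, -0.9, 6.3]
grip_width: 12.9
```

Emit:
servo_tool --plan "0 0 0 0 0 -0.6 0.7;0 0 0 0 0 -1.2 0.7"

```text
t: 29.25
eef_pos: [607.0, 72.5, 258.7]
orientation: [2.221, 2.22, -0.001]
force: [-5.0, -0.8, 14.0]
grip_width: 13.0
```

Emit:
servo_tool --plan "0 0 0 0 0 -0.5 0.7;0 0 0 0 0 -0.5 0.7"

```text
t: 29.42
eef_pos: [606.9, 72.5, 258.7]
orientation: [2.221, 2.22, -0.001]
force: [-6.3, -1.1, 12.7]
grip_width: 13.0
```

Emit:
servo_tool --plan "0 0 0 0 0 -0.6 0.7;0 0 0 0 0 -0.8 0.7;0 0 0 0 0 -0.8 0.7"

```text
t: 29.67
eef_pos: [606.9, 72.5, 258.6]
orientation: [2.221, 2.22, -0.0]
force: [-7.8, -0.3, 18.3]
grip_width: 12.6
```

Stop reached; retreat and inspect.

Emit:
servo_tool --plan "0 0 0 0 0 3 0.7;0 0 0 0 0 15 0.7;0 0 0 0 0 40 0.7;0 0 0 0 0 70 0.7;0 0 0 0 0 95 0.3;0 0 0 0 0 115 0;0 0 0 0 0 115 0;0 0 0 0 0 115 0"

```text
t: 30.33
eef_pos: [607.3, 72.6, 372.7]
orientation: [2.221, 2.22, 0.0]
force: [0.9, -1.1, 0.1]
grip_width: 42.8
```

```bash
python3 look.py w22; python3 look.py d22 lid,brush_grip side; python3 look.py c22 tub,small_bearing_centre,bearing_centre scene; python3 ov.py 22 607,72 n;python3 - <<'E'
from h import *
p,s=load('w22.pkl'); a=p['pixels'];cv2.imwrite('pics/w22b.png',cv2.resize(a[140:260,200:320],None,fx=5,fy=5,interpolation=cv2.INTER_CUBIC))
E
```

```text
30.3333 [607.31  72.57 372.7 ] [2.22 2.22 0.  ] [ 0.12  0.23  0.27  1.61 -0.    0.12] [ 0.94 -1.11  0.09] 42.845091766349334
30.3833 [607.19  72.55 371.21] [ 2.22  2.22 -0.  ] [ 0.12  0.23  0.27  1.61 -0.    0.12] [-0.65 -0.65 -0.94] 42.7070309438732
lid [([165.6, 269.3, 226.5, 321.5], 0.62)]
brush_grip [([175.6, 284.6, 237.5, 303.2], 0.73)]
30.5333 [607.    72.51 369.81] [-2.22 -2.22  0.01] [ 0.12  0.23  0.27  1.61 -0.    0.12] [-0.97  0.57 -0.38] 42.79318255871681
tub [([285.9, 209.5, 323.4, 254.0], 0.73)]
small_bearing_centre [([326.7, 271.9, 341.9, 286.6], 0.66)]
bearing_centre [([248.0, 164.6, 256.6, 170.1], 0.37)]
```

View pics/w22b.png

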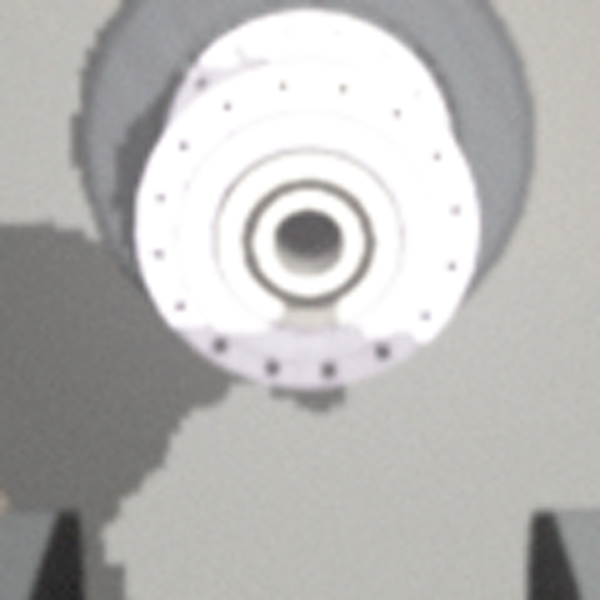

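View pics/ov_d22.png

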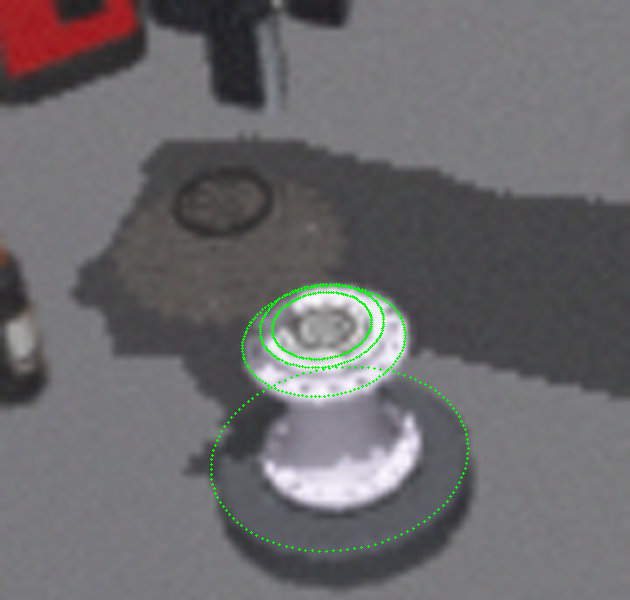

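View pics/c22.png

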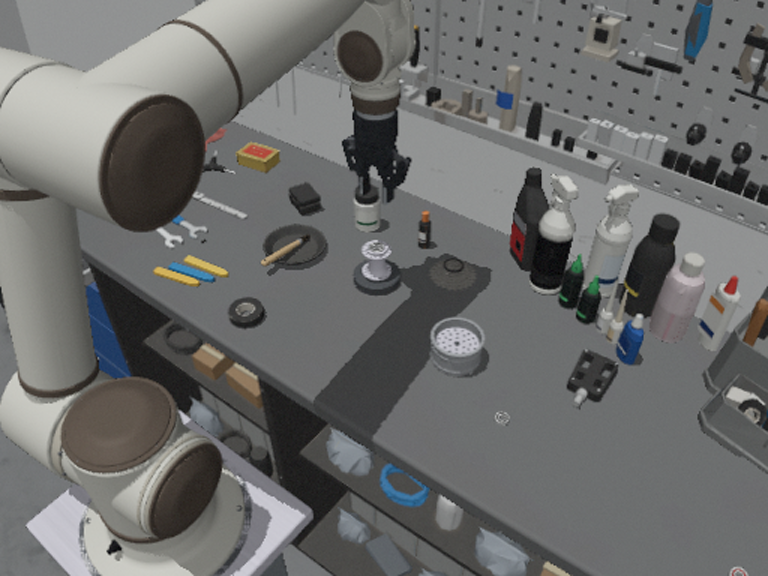

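View pics/w22.png

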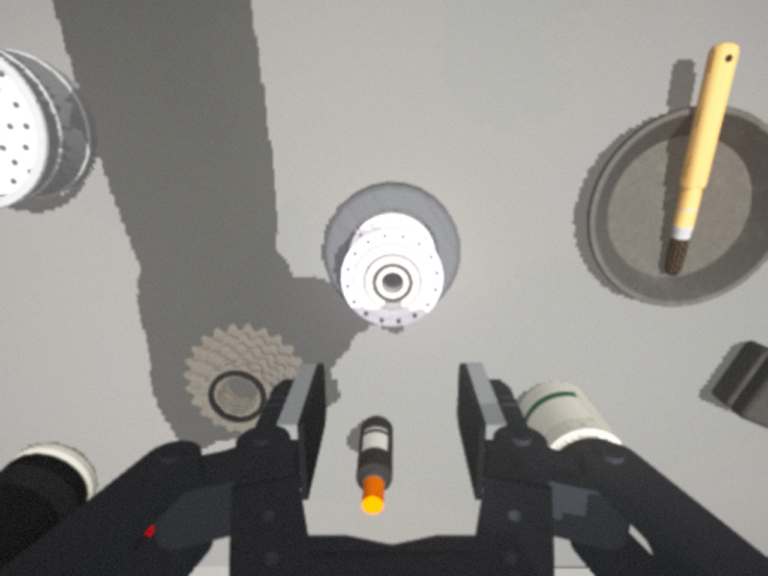

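```bash
python3 - <<'E'
from cell import *
print(sense()['t']); print(close_job())
E
```

```text
30.7333
the job is handed in; nothing more can be done
None
```

I did the steps in the order asked and handed the job in at about 31 s. The job gives no verdict, so the results below are from my own force readings and pictures.

- **Grease:** I dipped the tip in the middle of the tub until it rested on the plate. Contact came in at about 8.5 N. I backed off and held it at 2.5–3.6 N.
- **Dab:** The tip touched the washer about 6 mm off centre, with force rising from 4.5 to 6.4 N. That is close to the 7 N at which the washer gives way, so the dab was heavier than "a few newtons". The washer showed no sign of slipping.
- **Brush:** It is back in the lid, tip on the floor and handle on the rim, and it still lay so in the last pictures.
- **Bearing:** The larger bearing slid into the seat without side load. Pressing moved it down about 4 mm at around 7 N. The force then rose sharply and I stopped at 18 N, with the bearing against its stop.
- **Last pictures:** The bearing looks flush, level and centred. The tub and smaller bearing are where they were. The flushness comes from the 4 mm of travel, the hard stop and the pictures, not from a direct measurement.

While feeling for the worktop height before picking up the bearing, the open fingertips pressed on the table with up to 33 N. That is under the 40 N limit but more than I intended.

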